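# Dip the compressor pump's oil and read the dipstick under the bench magnifier

## Robot

A 6-joint arm with a two-finger parallel gripper is mounted at the origin on the work surface. World frame = base frame: x ahead of the robot, y to its left, z up, the work surface at z = 0. Lengths are in m, angles in rad, forces in N, time in s.
With the tool pointing down it reaches from about 0.275 to 0.85 m from the base axis. Payload 19 kg.
Tool frame: the origin (TCP) lies on the centre line of the jaws, within the pads' length; the fingertips stand 25 mm ahead of it and the grasp point (between the pads) lies 6 mm ahead of it; y points along the fingers, z is the direction in which the jaws open and shut, and the axes are right-handed (so a half turn about y gives the same grasp; the last joint's range is limited). The gripper opens to 85 mm and grips with 20 to 120 N. Pads are 22 mm wide; open, the fingers measure 114 mm over their backs; the gripper's body (76 mm by 85 mm) begins 54 mm behind the grasp point. The pads swing forward as they close: fully open they stand 13 mm farther back than shut.
Start: joints at [1.147, 0.15, 1.437, -0, 1.554, -0.134], TCP at [0.164, 0.551, 0.256] pointing down, gripper open.
Joint ranges: [-2.8, 2.8], [-0.68, 2.1], [0.12, 2.68], [-1.39, 4.53], [0.16, 2.79], [-2.81, 2.81]. Speed limits (rad/s): [1.89, 1.89, 2.22, 3.01, 3.01, 3.01].

## Interface

Orientations are given as a unit quaternion [w, x, y, z].
In Python, from bench import bot gives the robot as it stands. The module is installed in compiled form; this text tells all that it offers.
- The arm moves only by the tool play_rows, never from a script. Its argument "increments" is a list of rows, each an object of numbers: "x", "y", "z": the shift along the tool's x, y, z in m; "rx", "ry", "rz": the turn, a rotation vector about the tool's x, y, z in degrees; "hand": the finger opening in m, from 0 to 0.0854. In form: [{"x": .., "y": .., "z": .., "rx": .., "ry": .., "rz": .., "hand": ..}, ...]. A call has 1 to 12 rows; each row shifts and turns the commanded pose from where the row before left it, along the tool's axes as they then stand; what a row does not reach is not made up. A row lasts 1/12 s, in which the tool goes at most 41.7 mm and 7.16 degrees, less where a joint would pass 70% of its speed; a pose out of reach is approached as far as the arm can. A call with a gripper value outside its range is refused whole. The fingers move at their own pace and stop on an object; the grip force is fixed at half the most. Time passes only in rows, so rows that do not move let the fingers close. It gives the time, the measured TCP pose, the force and the opening at its end, in the units of the state.
- bot.observe(): the state, without advancing time (a new reading comes with each control period).
- bot.snapshot(name): name is "side" or "top"; returns a dict with "frame" (420x560x3 uint8, red, green, blue), "range_z" (420x560 float32, m along the optical axis (not along the pixel's ray), 0 where there is no reading), "intrinsics" (3x3 intrinsics, pixels), "origin" and "attitude" of the camera in the world. Camera axes: x right, y down, z forward; pixel columns grow to the right and rows downward; lengths in m; the calibration is good to about 2 mm. A picture is of the moment at which its call begins.
- bot.sign_off(): hands the job in, once; it reports no verdict.
Trained networks look in the newest picture that a camera, given by its name, has taken for a name from the list of things; names that differ only in an ending like _2 or _b are one class to them, and where a whole thing is asked for, a point or a joint stands for the part that bears it (a point fixed in the world has none). Each returns a list of dicts, best first, with "conf" (0 to 1); they miss things now and then, are a little off and sometimes report something else, mostly with a low value. They report only what shows in the picture. A call takes as long as a camera call. They do not tell look-alikes from the thing itself.
- bot.find_in(camera, name): "rect" ([left, top, right, bottom] as shares, 0 to 1, of the picture: columns of its width, rows of its height, round what is visible of it).
- bot.mark_of(camera, name): "location" ([row, column] as shares, 0 to 1, of the picture: columns of its width, rows of its height: a listed point, or the origin of a listed thing).
The state is a dict: "t": time; "joints": joint angles; "qvel": joint speeds; "effort": joint torques, N m; "position": TCP position; "orientation": TCP orientation; "ft_force": force on the tool from outside, world axes, zero at the start; "torque": the same for the moment, N m; "finger_gap": finger opening in m.
Only numpy, scipy, OpenCV 4.12 (cv2) and the standard library are available. Lean on these libraries where they do the work, as an engineer would, in place of code of your own. Each camera call takes 0.05 s, during which the arm holds its last target.

## Task

Check the oil of the compressor pump on the bench. First swing the bench magnifier's head over the middle of the drip tray and tilt its lens level; then take the dipstick off its V-blocks, push it down the pump's inclined filler tube until its collar stops on the mouth, and draw it right out again. Finish while still holding the dipstick in the gripper: rod level and still, its tip about 10 cm below the middle of the lens, touching nothing else; never let the dipstick down onto the bench and leave the other things where they lie.

Things in the scene. Friction and masses are not known exactly. Their poses are not given: they have to be found in the camera images.
- pump: Single-cylinder compressor pump, grey casting with finned cylinder, fixed to the bench. Origin at the underside centre of its foot (160 x 190 mm in x, y; 20 high). Crankcase 130 x 150 mm (x, y) up to z 140; above it the finned cylinder, radius 55, and a 104 x 100 head, both centred at y = -25, up to z 255; black intake filter and flywheel on the -y side (to y -145), copper pipe on the +x side (to x 110). The filler tube sticks out of the +y side.
- filler_tube: Plain steel dipstick tube on the pump, 180 mm long, fixed; its z axis runs along the tube out of the mouth, 40 deg above level, towards the pump's +y side; origin on the tube axis at its lower end, inside the pump (open, so the dipstick never bottoms). Outside diameter 21, bore 15; the last 15 mm before the mouth are belled to 29 outside, 23 inside, and the bell narrows to the bore over the 15 mm below that. About 130 mm of it stands outside the crankcase.
- tube_mouth (a point): Centre of the filler tube's mouth, on the tube axis at z = 180 mm of filler_tube, 155 mm above the bench; axes as the pump's.
- vblocks: Two steel V-blocks, 46 mm high to the V axis, on a wooden slip 150 x 75 x 6, fixed; the dipstick lies in the Vs. Origin on the bench under the dipstick's collar (within 4 mm); x runs along the dipstick towards its handle; the blocks are 26 mm long, 64 wide, centred at x = -22 and -112, their tops 59 mm high.
- dipstick: Loose dipstick, about 0.11 kg (0.08 to 0.15). Origin on the rod axis at the underside of the collar; x axis runs from tip to handle along the rod; starts lying level in the V-blocks, z up, axis 46 mm above the bench. Steel rod 8 mm diameter from the origin to the round tip at x = -150; collar 29 diameter, x 0 to 8; neck 12 diameter, x 8 to 16; black flat-sided grip 50 long (x 14 to 64), 14 thick (y), 22 high (z). Balance point about 30 mm on the tip side of the origin.
- dip_tip (a point): Tip of the dipstick, x = -150 mm on its axis.
- dip_grip (a point): Middle of the dipstick's grip, x = +39 mm on its axis.
- magnifier: Bench magnifier stand, fixed: round foot of radius 80, 26 high, post of radius 11 up to the swivel at z = 300 mm. Origin under the post. At swivel 0 the arm points along the stand's -x, which faces the robot.
- mag_arm (a joint): Swivel of the magnifier arm about the vertical post, rad: 0 = arm along the stand's -x, positive swings the head towards the stand's +y side (clockwise seen from above); range -0.6 to 1.2. Stiff: stays where left; about 0.25 N m turns it. The arm is 145 mm long, 300 mm above the bench.
- mag_head (a joint): Tilt of the magnifier head about a horizontal axis across the arm's end, 145 mm from the post axis and 300 mm above the bench, rad: 0 = lens level, negative = grip end hangs low, positive = grip end raised; range -1.0 to 0.5. Stiff: stays where left; 0.3 to 0.7 N m turns it.
- lens_centre (a point): Centre of the glass lens, 80 mm from the tilt axis; 225 mm from the post axis when level. Axes are the head's: x towards the tilt axis, z the lens normal. Ring of outside radius 62, 26 thick, lens radius 51.
- lens_grip (a point): Point to grip on the bar that sticks out of the ring opposite the arm, 177 mm from the tilt axis, on the bar's middle line; axes as the head's. The bar is 14 wide (y), 16 thick (z) and runs from 142 to 200 mm from the tilt axis. Starts between 19 and 25 cm above the bench; 300 mm above it when the lens is level.
- drip_tray: Open steel drip tray, 150 x 190 mm, 22 high, wall 3, fixed on the bench; origin at the centre of its underside, about 225 mm from the post axis.
- trim_ring: Loose steel headlamp trim ring, radius 85, 22 high: leave it. Origin at its underside centre.
- screwdriver: Loose screwdriver, 190 mm long, along its x: leave it.
- pliers: Loose pliers with blue grips, 160 mm long, along x: leave them.
- oiler: Loose hand oiler, 36 mm radius foot, 147 high, spout along its +x reaching 114 mm: leave it.
- reflector: Loose headlamp reflector, lying face down, radius 84, 70 high: leave it.
- drill: Loose cordless drill on its side, about 180 x 200 mm, 60 high: leave it.
Mind the look-alikes: they are no part of the job. What is shaped like the dipstick but blue is not meant.

How it is judged:
On the way, in this order (a step that is already met when the one before it is completed fails the run):
1. the magnifier's lens is over the middle of the drip tray (within 30 mm) and level (within 0.12 rad) (horizontal distance between lens_centre and drip_tray below 0.03 m and angle between lens_centre's own z axis and vertical below 0.12 rad), for 0.3 s.
2. the dipstick is in the filler tube, in line with it, with its collar down on the mouth (within 3 mm) (z of dipstick in the frame of filler_tube below 0.183 m and distance between dipstick and tube_mouth below 0.008 m and angle between the x axis of dipstick and the z axis of filler_tube, either way round below 0.09 rad), for 0.2 s.
3. the dipstick is drawn right out: its tip is at least 10 mm beyond the mouth (z of dip_tip in the frame of filler_tube above 0.19 m), for 0.1 s.
At the end, for the whole second after the job is handed in: The gripper still holds the dipstick, at rest, level within 0.1 rad (about 6 deg), tip within 25 mm of the lens centre seen from above and 60 to 140 mm below it, touching neither pump, V-blocks, magnifier nor tray; the lens is still level within 0.12 rad and within 30 mm of the tray's middle (all of step 1 and angle between dipstick's own x axis and vertical between 1.4708 and 1.6708 rad and horizontal distance between dip_tip and lens_centre below 0.025 m and z of dip_tip in the frame of lens_centre between -0.14 and -0.06 m and height (world z) of dipstick above 0.12 m and contact force between the fingers and dipstick above 2 N and linear speed of dipstick below 0.03 m/s and angular speed of dipstick below 0.15 rad/s and contact force between dipstick and pump below 0.2 N and contact force between dipstick and vblocks below 0.2 N and contact force between dipstick and magnifier below 0.2 N and contact force between dipstick and drip_tray below 0.2 N); the arm keeps its last pose, push and grip.
It fails at once if the dipstick is dropped or let down onto the bench (height (world z) of any of dip_tip, dip_grip below 0.022 m).
It fails at once if another thing on the bench (ring, screwdriver, pliers, oiler, reflector, drill) is shifted by more than 30 mm (distance of any of trim_ring, screwdriver, pliers, oiler, reflector, drill from where it was at the start of the episode above 0.03 m).
It also fails if it takes over 66 s, if anything falls off the work surface, if the arm or the gripper's body presses on something with over 40 N, if the wrist force passes 120 N, or if a joint passes its speed limit or range.

## Working session

There is one attempt and no reset: what is moved stays moved. The work goes in short steps, Python scripts to look and compute and a tool call to move; the robot and the scene stay as the last step left them, time stands still between calls to the robot, and variables do not carry over. Pictures are saved under pics/ and viewed, and the job is handed in when it is done.

Besides the shell and the picture viewer there is one more tool, called after "Request:" as name(argument=value, ...) on one line, values as JSON. play_rows: Moves the arm, as the interface text tells. Its arguments: {"type":"object","properties":{"increments":{"type":"array","items":{"type":"object","properties":{"x":{"type":"number"},"y":{"type":"number"},"z":{"type":"number"},"rx":{"type":"number"},"ry":{"type":"number"},"rz":{"type":"number"},"hand":{"type":"number"}}}}},"required":["increments"]}

```bash
mkdir -p pics; ls; python3 - <<'E'
from bench import bot
import cv2,json,numpy as np
print(bot.observe())
for c in ["side","top"]:
    s=bot.snapshot(c)
    cv2.imwrite(f"pics/{c}0.png",cv2.cvtColor(s["frame"],cv2.COLOR_RGB2BGR))
    np.savez(f"{c}0.npz",**s)
    print(c,s["intrinsics"],s["origin"],s["attitude"])
    for n in ["pump","filler_tube","tube_mouth","vblocks","dipstick","dip_tip","dip_grip","magnifier","lens_centre","lens_grip","drip_tray"]:
        try: print(n,[(np.round(d["location"],3)*[420,560],round(d["conf"],2)) for d in bot.mark_of(c,n)])
        except Exception as e: print(n,e)
E
```

```text
pics
{'t': 0.0, 'joints': array([ 1.14700628e+00,  1.50945096e-01,  1.43799423e+00, -1.82452043e-06,
        1.55382462e+00, -1.34016920e-01]), 'qvel': array([ 0.00093459, -0.00033597,  0.00025896,  0.00283967,  0.0003395 ,
       -0.00031539]), 'effort': array([ 2.81579833e-04, -7.13043952e+01, -5.70876360e+01, -2.36966962e-04,
        8.54663114e-03,  7.25735708e-05]), 'position': array([0.1642371 , 0.5508211 , 0.25571707]), 'orientation': array([-0.69929951,  0.70009609, -0.10220557,  0.10197879]), 'ft_force': array([-0.44617455, -0.25978724, -0.37756077]), 'torque': array([ 0.04710663,  0.05602985, -0.00813381]), 'finger_gap': 0.0852712800877619}
side [[539.17282481   0.         280.88318911]
 [  0.         539.17282481 208.19432558]
 [  0.           0.           1.        ]] [0.12960105 0.89655106 1.36242449] [ 0.07250693 -0.17852136  0.92508244 -0.32725427]
pump [(array([151.2, 308. ]), 0.59)]
filler_tube [(array([152.88, 306.32]), 0.56)]
tube_mouth [(array([153.72, 289.52]), 0.6)]
vblocks [(array([239.82, 303.52]), 0.83), (array([309.12, 249.76]), 0.5), (array([179.76, 238.  ]
[... 1063 characters left out ...]
8]), 0.61), (array([208.74, 155.68]), 0.3)]
dip_tip [(array([229.74, 343.28]), 0.71), (array([233.1 , 284.48]), 0.69), (array([333.48, 161.84]), 0.68), (array([256.62, 335.44]), 0.57)]
dip_grip [(array([312.9 , 353.36]), 0.79), (array([232.26, 284.48]), 0.59), (array([192.36, 361.76]), 0.54), (array([277.2, 140. ]), 0.53), (array([266.28, 402.08]), 0.19)]
magnifier [(array([149.94, 228.48]), 0.58)]
lens_centre [(array([185.64, 171.92]), 0.93), (array([153.72, 343.84]), 0.44), (array([202.02, 291.2 ]), 0.28), (array([228.06, 346.08]), 0.16)]
lens_grip [(array([210.42, 155.12]), 0.58), (array([199.92, 290.64]), 0.57)]
drip_tray [(array([217.56, 211.12]), 0.57), (array([201.18, 290.08]), 0.26)]
```

View pics/side0.png

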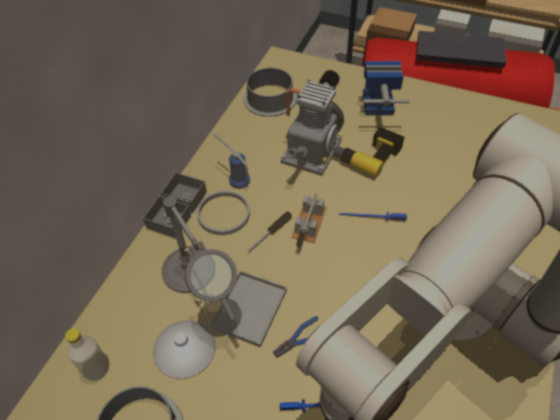

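View pics/top0.png

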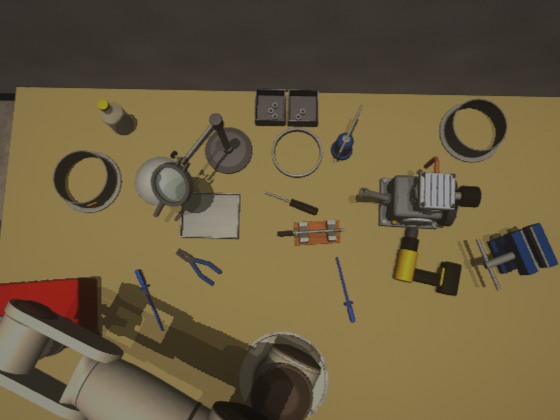

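Side: the magnifier head is at about (212,275), the tray at (250,308) and the V-blocks at (310,218). Top: the lens is at (172,184), the tray at (210,215), the V-blocks with the rod at (317,232), with the black grip at (285,233). Dipstick-like things in the top view are the rod in the V-blocks (317,232), blue ones at (150,300) and (345,290), and the screwdriver at (292,204). Next I'll crop close on these.

```bash
cat > h.py <<'E'
import numpy as np,cv2
from scipy.spatial.transform import Rotation as R
def load(c,i=0):
    s=dict(np.load(f"{c}{i}.npz")); return s
def Rm(q): return R.from_quat([q[1],q[2],q[3],q[0]]).as_matrix()
def px2w(s,u,v,z=None,h=None):
    """u col v row; z range or plane height h"""
    K=s["intrinsics"]; r=np.array([(u-K[0,2])/K[0,0],(v-K[1,2])/K[1,1],1.0])
    A=Rm(s["attitude"]); o=s["origin"]
    if h is not None: d=A@r; return o+d*(h-o[2])/d[2]
    if z is None: z=s["range_z"][int(round(v)),int(round(u))]
    return o+A@(r*z)
def w2px(s,p):
    c=Rm(s["attitude"]).T@(np.asarray(p,float)-s["origin"]); K=s["intrinsics"]
    return np.array([K[0,0]*c[0]/c[2]+K[0,2],K[1,1]*c[1]/c[2]+K[1,2]])
def cloud(s):
    K=s["intrinsics"]; z=s["range_z"]; v,u=np.mgrid[0:z.shape[0],0:z.shape[1]]
    P=np.stack([(u-K[0,2])/K[0,0]*z,(v-K[1,2])/K[1,1]*z,z],-1)
    W=P@Rm(s["attitude"]).T+s["origin"]; W[z<=0]=np.nan; return W
def crop(c,i,box,k,name):
    s=load(c,i); a,b,cc,d=box
    im=cv2.cvtColor(s["frame"],cv2.COLOR_RGB2BGR)[b:d,a:cc]
    cv2.imwrite("pics/"+name,cv2.resize(im,None,fx=k,fy=k,interpolation=cv2.INTER_CUBIC))
E
python3 - <<'E'
from h import *
crop("top",0,(265,150,475,290),3.8,"c1.png")
crop("top",0,(110,80,270,240),3.7,"c2.png")
for c,(u,v) in [("top",(317,232)),("top",(285,233)),("top",(210,215)),("top",(172,184)),("top",(160,208)),("top",(217,121)),("top",(380,195)),("side",(250,308)),("side",(212,275)),("side",(300,240))]:
    s=load(c); print(c,u,v,np.round(px2w(s,u,v),3))
E
```

```text
top 317 232 [ 0.466 -0.105  0.009]
top 285 233 [ 0.455 -0.     0.06 ]
top 210 215 [0.516 0.25  0.004]
top 172 184 [0.566 0.32  0.26 ]
top 160 208 [0.504 0.363 0.211]
top 217 121 [0.73  0.192 0.325]
top 380 195 [ 0.575 -0.292  0.115]
side 250 308 [ 0.515  0.247 -0.002]
side 212 275 [0.563 0.323 0.258]
side 300 240 [0.454 0.01  0.052]
```

View pics/c1.png

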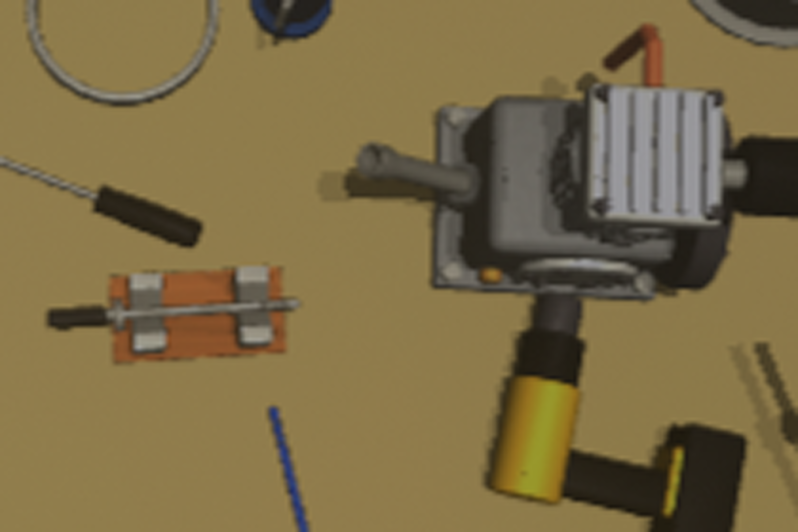

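View pics/c2.png

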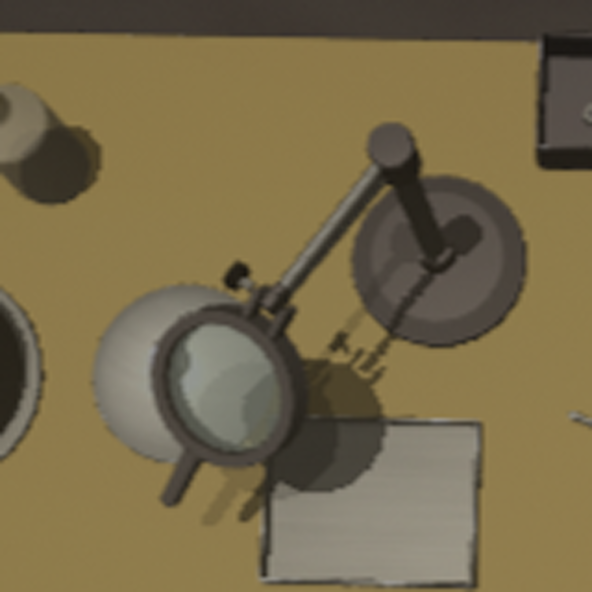

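The crop confirms the target: steel rod in the V-blocks, black grip towards +y, crop pixels (80,318) to (297,303). The blue rods are look-alikes. Next I'll measure the geometry.

```bash
python3 - <<'E'
from h import *
np.set_printoptions(precision=4,suppress=True)
t=load("top");s=load("side")
Wt=cloud(t);Ws=cloud(s)
# post
for n,W in (("top",Wt),("side",Ws)):
    P=W.reshape(-1,3);P=P[~np.isnan(P[:,0])]
    print("==",n)
    def near(c,r): return P[np.linalg.norm(P[:,:2]-c,axis=1)<r]
    f=near([0.66,0.17],0.16); f=f[(f[:,2]>0.015)&(f[:,2]<0.035)]
    (cx,cy),r=cv2.minEnclosingCircle(f[:,:2].astype(np.float32)); print("foot",len(f),cx,cy,r)
    p=near([cx,cy],0.05); p=p[(p[:,2]>0.06)]; 
    for lo in (0.06,0.15,0.22,0.28,0.3): 
        q=p[(p[:,2]>lo)&(p[:,2]<lo+.06)]; print("post",lo,len(q),q.mean(0) if len(q) else "",q[:,2].max() if len(q) else "")
    # head/arm points
    a=P[(P[:,2]>0.17)&(P[:,0]>0.45)&(P[:,0]<0.75)&(P[:,1]>0.12)&(P[:,1]<0.45)]
    print("head n",len(a),a.min(0),a.max(0))
    # ring+lens plane: points near lens centre
    c=np.array([0.566,0.32]); b=a[np.linalg.norm(a[:,:2]-c,axis=1)<0.04]
    m=b.mean(0); _,_,V=np.linalg.svd(b-m); print("lens",len(b),m,"normal",V[2]*np.sign(V[2,2]),np.degrees(np.arccos(abs(V[2,2]))), (b-m)@V[2] .std() if 0 else "")
    # tray rim
    tr=P[(abs(P[:,0]-0.515)<0.14)&(abs(P[:,1]-0.245)<0.14)&(P[:,2]>0.0135)&(P[:,2]<0.03)]
    print("tray",len(tr)); 
    if len(tr): print(cv2.minAreaRect(tr[:,:2].astype(np.float32)))
    # dipstick
    d=P[(P[:,0]>0.43)&(P[:,0]<0.50)&(P[:,1]>-0.2)&(P[:,1]<0.05)&(P[:,2]>0.03)]
    print("dip region",len(d),d.min(0),d.max(0))
E
```

```text
== top
foot 1505 0.6612797975540161 0.16951709985733032 0.15870173275470734
post 0.06 0  
post 0.15 0  
post 0.22 0  
post 0.28 0  
post 0.3 0  
head n 2178 [0.4817 0.1812 0.1715] [0.7493 0.3859 0.3289]
lens 629 [0.5666 0.3198 0.264 ] normal [-0.4665  0.3419  0.8158] 35.336700153661084 
tray 290
((0.49683547019958496, 0.25027239322662354), (0.19910553097724915, 0.26057666540145874), 82.34080505371094)
dip region 518 [ 0.4301 -0.1857  0.0307] [0.4998 0.0254 0.0677]
== side
foot 816 0.659883975982666 0.16962930560112 0.15943236649036407
post 0.06 0  
post 0.15 0  
post 0.22 0  
post 0.28 0  
post 0.3 0  
head n 3063 [0.4825 0.1833 0.1701] [0.7493 0.389  0.3269]
lens 1077 [0.5669 0.3193 0.2615] normal [-0.4613  0.3427  0.8184] 35.07601477835585 
tray 481
((0.5137637853622437, 0.2693159878253937), (0.23118682205677032, 0.2759086787700653), 88.85983276367188)
dip region 609 [ 0.4302 -0.1807  0.0301] [0.4999 0.0312 0.0647]
```

```bash
python3 - <<'E'
from h import *
crop("side",0,(270,60,370,260),3,"s1.png")
crop("side",0,(140,180,300,360),3.3,"s2.png")
E
```

```text
(no output)
```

View pics/s1.png

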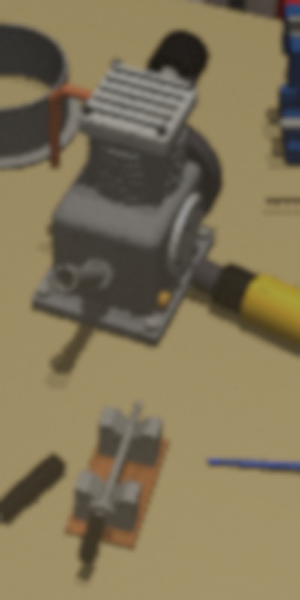

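View pics/s2.png

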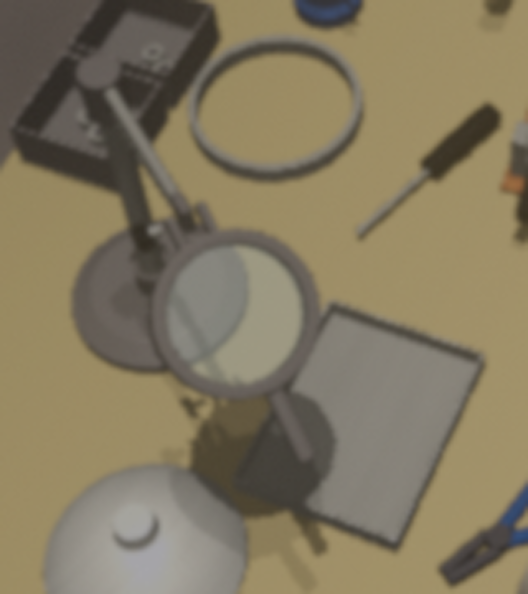

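```bash
python3 - <<'E'
from h import *
np.set_printoptions(precision=4,suppress=True)
t=load("top");s=load("side")
def T2(x,y): return 110+x/3.7-.5+.5/3.7, 80+y/3.7-.5+.5/3.7
def S2(x,y): return 140+x/3.3-.4,180+y/3.3-.4
print("foot top",px2w(t,*T2(439,260.5),h=.026))
print("foot side",px2w(s,*S2(150,299),h=.026))
print("cap top",px2w(t,*T2(391,146),h=.325),px2w(t,*T2(391,146)))
print("cap side",px2w(s,*S2(98,70),h=.325),px2w(s,*S2(98,70)))
ct=np.array([px2w(t,*T2(*p),h=.022) for p in [(265,418),(482,424),(475,586),(261,582)]]);print("tray",ct,ct.mean(0))
cs=np.array([px2w(s,*S2(*p),h=.022) for p in [(333,303),(485,358),(399,549),(236,482)]]);print("tray s",cs,cs.mean(0))
# grip bar
for nm,S in (("t",t),("s",s)):
    W=cloud(S).reshape(-1,3); 
    a=W[(W[:,2]>0.165)&(W[:,2]<.26)&(W[:,0]>0.45)&(W[:,0]<0.6)&(W[:,1]>0.28)&(W[:,1]<0.45)]
    d=np.array([-.806,.592]); post=np.array([.735,.195])
    r=(a[:,:2]-post)@d; l=(a[:,:2]-post)@[-.592,-.806]
    for k in np.arange(.22,.36,.01):
        q=(r>k)&(r<k+.01); 
        if q.sum(): print(nm,round(k,2),q.sum(),"lat",l[q].mean(),np.ptp(l[q]),"z",a[q,2].mean())
# dipstick
def C1(x,y): return 265+x/3.8-.4,150+y/3.8-.4
for h_,p in [(.053,(52,319)),(.053,(105,316)),(.05,(118,314)),(.05,(200,309)),(.05,(298,303))]: print("dip top",p,px2w(t,*C1(*p),h=h_))
def S1(x,y): return 270+x/3-.4,60+y/3-.4
for h_,p in [(.05,(137,407)),(.05,(120,455)),(.05,(105,495)),(.05,(100,507)),(.053,(95,530)),(.053,(85,570))]: print("dip side",p,px2w(s,*S1(*p),h=h_))
print("mouth top",px2w(t,*C1(374,160),h=.155),px2w(t,*C1(374,160)), "side",px2w(s,*S1(66,276),h=.155),px2w(s,*S1(66,276)))
print("pump foot corners")
for p in [(436,108),(432,287),(660,298)]: print(px2w(t,*C1(*p),h=.02))
for p in [(36,300),(158,340),(213,240)]: print(px2w(s,*S1(*p),h=.02))
print("tube/case", px2w(t,*C1(460,180)),px2w(t,*C1(478,182)))
E
```

```text
foot top [0.7331 0.1956 0.026 ]
foot side [0.7355 0.2173 0.026 ]
cap top [0.7359 0.1965 0.325 ] [0.7357 0.1963 0.3257]
cap side [0.7366 0.2014 0.325 ] [0.74   0.1975 0.3191]
tray [[0.5857 0.3461 0.022 ]
 [0.5846 0.1516 0.022 ]
 [0.4394 0.1525 0.022 ]
 [0.4386 0.3416 0.022 ]] [0.5121 0.2479 0.022 ]
tray s [[0.5835 0.159  0.022 ]
 [0.437  0.1615 0.022 ]
 [0.4357 0.3512 0.022 ]
 [0.5847 0.3469 0.022 ]] [0.5102 0.2546 0.022 ]
t 0.22 122 lat -0.00448732968078366 0.1128242997799144 z 0.2533107334417767
t 0.23 133 lat -0.005197569085521528 0.11614345793586076 z 0.2489424485824183
t 0.24 128 lat -0.006104251876787732 0.10921153698185707 z 0.2441617860138472
t 0.25 104 lat -0.005744897699744565 0.09097255865252282 z 0.2402183591773099
t 0.26 59 lat -0.003654625022850139 0.06239119899988596 z 0.23914840261472758
t 0.27 21 lat -0.0011306727214012231 0.013323715297778014 z 0.2240713188486386
t 0.28 18 lat -0.001176375383753646 0.01372716803369008 z 0.21861377052926967
t 0.29 19 lat -0.0017029417918513021 0.012847799656246349 z 0.2113930694731901
t 0.3 18 lat -0.001095244913787021 0.0121926194290
[... 1034 characters left out ...]
09) [ 0.4655 -0.1034  0.05  ]
dip top (298, 303) [ 0.4725 -0.1858  0.05  ]
dip side (137, 407) [ 0.4722 -0.174   0.05  ]
dip side (120, 455) [ 0.4663 -0.1058  0.05  ]
dip side (105, 495) [ 0.4624 -0.0511  0.05  ]
dip side (100, 507) [ 0.4617 -0.0349  0.05  ]
dip side (95, 530) [ 0.4554 -0.004   0.053 ]
dip side (85, 570) [0.4473 0.045  0.053 ]
mouth top [ 0.5761 -0.2332  0.155 ] [ 0.5806 -0.2369  0.1317] side [ 0.576  -0.2318  0.155 ] [ 0.5863 -0.2577  0.1273]
pump foot corners
[ 0.6498 -0.3088  0.02  ]
[ 0.4924 -0.3044  0.02  ]
[ 0.4873 -0.4995  0.02  ]
[ 0.6439 -0.309   0.02  ]
[ 0.4919 -0.3007  0.02  ]
[ 0.4849 -0.4775  0.02  ]
tube/case [ 0.5721 -0.3132  0.0973] [ 0.5717 -0.329   0.0922]
```

```bash
cat >> h.py <<'E'
import json
def step(p,Rt,row):
    d=np.array([row.get(k,0) for k in "xyz"]); r=np.radians([row.get(k,0) for k in ("rx","ry","rz")])
    return p+Rt@d, Rt@R.from_rotvec(r).as_matrix()
def plan(p,Rt,p2,R2,n,hand=None,path=None):
    """path(f)->(p,R) optional"""
    if path is None:
        rv=R.from_matrix(Rt.T@R2).as_rotvec(); p0,R0=p.copy(),Rt.copy()
        path=lambda f:(p0+(p2-p0)*f, R0@R.from_rotvec(rv*f).as_matrix())
    rows=[]
    for i in range(1,n+1):
        a,B=path(i/n)
        d=np.round(Rt.T@(a-p),4); r=np.round(np.degrees(R.from_matrix(Rt.T@B).as_rotvec()),1)
        row={k:float(v) for k,v in zip(("x","y","z","rx","ry","rz"),[*d,*r]) if v!=0}
        if hand is not None: row["hand"]=hand
        rows.append(row); p,Rt=step(p,Rt,row)
    mx=max(np.linalg.norm([r.get(k,0) for k in "xyz"]) for r in rows)
    ma=max(np.linalg.norm([r.get(k,0) for k in ("rx","ry","rz")]) for r in rows)
    print("max mm",round(mx*1e3,1),"deg",round(ma,1)); 
    for r in rows: print(json.dumps(r)+",")
    return p,Rt
def now():
    from bench import bot
    o=bot.observe(); return o["position"],Rm(o["orientation"]),o
def frame(y,z):
    y=np.array(y,float);y/=np.linalg.norm(y); z=np.array(z,float); z-=y*(z@y); z/=np.linalg.norm(z)
    return np.stack([np.cross(y,z),y,z],1)
POST=np.array([.7355,.196])
def head(az,phi,dist=.177,off=.006,lat=0,sgn=1):
    """tool pose gripping bar from above; az deg from -x to +y, phi tilt deg (neg low)"""
    a,f=np.radians([az,phi]); d=np.array([-np.cos(a),np.sin(a),0]); up=np.array([0,0,1.])
    out=np.cos(f)*d+np.sin(f)*up; nrm=-np.sin(f)*d+np.cos(f)*up
    lt=np.array([-np.sin(a),-np.cos(a),0])
    g=np.array([*POST,.3])+.145*d+dist*out+lat*lt
    return g+off*nrm, frame(-nrm,sgn*lt), g
E
python3 - <<'E'
from h import *
np.set_printoptions(precision=4,suppress=True)
p,Rt,o=now(); print(Rt)
for s in (1,-1):
    q,B,g=head(36.3,-34,lat=-.003,sgn=s); print(q,g,B, R.from_matrix(Rt.T@B).magnitude()*57.3)
E
```

```text
[[ 0.9583 -0.      0.2858]
 [-0.2858 -0.0001  0.9583]
 [-0.     -1.     -0.0001]]
[0.4995 0.3731 0.206 ] [0.5022 0.3711 0.201 ] [[-0.6681  0.4507 -0.592 ]
 [ 0.4908 -0.331  -0.8059]
 [-0.5592 -0.829   0.    ]] 161.18278950280364
[0.4995 0.3731 0.206 ] [0.5022 0.3711 0.201 ] [[ 0.6681  0.4507  0.592 ]
 [-0.4908 -0.331   0.8059]
 [ 0.5592 -0.829  -0.    ]] 39.148623113652526
```

```bash
python3 - <<'E'
from h import *
p,Rt,o=now()
q,B,g=head(36.3,-34,lat=-.003,sgn=-1)
plan(p,Rt,q-B[:,1]*.09,B,11,hand=.0854)
E
```

```text
max mm 30.1 deg 3.6
{"x": 0.0295, "y": -0.0022, "z": -0.0052, "rx": -0.5, "ry": 1.7, "rz": -3.1, "hand": 0.0854},
{"x": 0.0297, "y": -0.0006, "z": -0.0044, "rx": -0.6, "ry": 1.8, "rz": -3.0, "hand": 0.0854},
{"x": 0.0299, "y": 0.0011, "z": -0.0035, "rx": -0.5, "ry": 1.7, "rz": -3.1, "hand": 0.0854},
{"x": 0.0298, "y": 0.0026, "z": -0.0025, "rx": -0.5, "ry": 1.8, "rz": -3.0, "hand": 0.0854},
{"x": 0.0297, "y": 0.0043, "z": -0.0016, "rx": -0.6, "ry": 1.7, "rz": -3.1, "hand": 0.0854},
{"x": 0.0295, "y": 0.0058, "z": -0.0006, "rx": -0.5, "ry": 1.7, "rz": -3.1, "hand": 0.0854},
{"x": 0.0291, "y": 0.0075, "z": 0.0003, "rx": -0.5, "ry": 1.8, "rz": -3.0, "hand": 0.0854},
{"x": 0.0287, "y": 0.009, "z": 0.0012, "rx": -0.5, "ry": 1.7, "rz": -3.1, "hand": 0.0854},
{"x": 0.028, "y": 0.0104, "z": 0.0022, "rx": -0.6, "ry": 1.7, "rz": -3.0, "hand": 0.0854},
{"x": 0.0275, "y": 0.0119, "z": 0.0031, "rx": -0.5, "ry": 1.8, "rz": -3.1, "hand": 0.0854},
{"x": 0.0266, "y": 0.0134, "z": 0.0041, "rx": -0.5, "ry": 1.7, "rz": -3.1, "hand": 0.0854},
```

Request:
play_rows(increments=[{"x": 0.0295, "y": -0.002, "z": -0.005, "rx": -0.5, "ry": 1.7, "rz": -3.1, "hand": 0.0854}, {"x": 0.0295, "y": -0.001, "z": -0.0045, "rx": -0.5, "ry": 1.7, "rz": -3.1}, {"x": 0.03, "y": 0.001, "z": -0.0035, "rx": -0.5, "ry": 1.7, "rz": -3.1}, {"x": 0.03, "y": 0.0025, "z": -0.0025, "rx": -0.5, "ry": 1.7, "rz": -3.1}, {"x": 0.0295, "y": 0.0045, "z": -0.0015, "rx": -0.5, "ry": 1.7, "rz": -3.1}, {"x": 0.0295, "y": 0.006, "z": -0.0005, "rx": -0.5, "ry": 1.7, "rz": -3.1}, {"x": 0.029, "y": 0.0075, "z": 0.0005, "rx": -0.5, "ry": 1.8, "rz": -3.0}, {"x": 0.0285, "y": 0.009, "z": 0.001, "rx": -0.5, "ry": 1.7, "rz": -3.1}, {"x": 0.028, "y": 0.0105, "z": 0.002, "rx": -0.6, "ry": 1.7, "rz": -3.0}, {"x": 0.0275, "y": 0.012, "z": 0.003, "rx": -0.5, "ry": 1.8, "rz": -3.1}, {"x": 0.0265, "y": 0.0135, "z": 0.004, "rx": -0.5, "ry": 1.7, "rz": -3.1}, {"x": 0}])

```text
invalid input
```

```bash
python3 - <<'E'
from h import *
from bench import bot
np.set_printoptions(precision=4,suppress=True)
for c in ("top","side"):
    s=bot.snapshot(c); np.savez(f"{c}1.npz",**s)
crop("top",1,(100,120,240,260),4,"t1.png"); crop("side",1,(140,200,300,360),3.5,"s3.png")
p,Rt,o=now(); print(p,o["joints"],o["t"],o["finger_gap"])
q,B,g=head(36.3,-34,lat=-.003,sgn=-1); print("target TCP",q, "local err",Rt.T@(q-p), R.from_matrix(Rt.T@B).as_rotvec()*57.3)
plan(p,Rt,q,B,6)
E
```

```text
[0.1643 0.551  0.2563] [ 1.147   0.1504  1.4374 -0.      1.5538 -0.134 ] 1.3 0.08559738288416906
target TCP [0.4995 0.3731 0.206 ] local err [ 0.372   0.0503 -0.0747] [ -5.8419  19.1166 -33.6625]
max mm 63.9 deg 6.6
{"x": 0.062, "y": 0.0084, "z": -0.0124, "rx": -1.0, "ry": 3.2, "rz": -5.6},
{"x": 0.0615, "y": 0.0146, "z": -0.0088, "rx": -0.9, "ry": 3.2, "rz": -5.6},
{"x": 0.0601, "y": 0.0207, "z": -0.0052, "rx": -1.0, "ry": 3.2, "rz": -5.6},
{"x": 0.058, "y": 0.0265, "z": -0.0014, "rx": -1.0, "ry": 3.1, "rz": -5.6},
{"x": 0.0551, "y": 0.032, "z": 0.0022, "rx": -1.0, "ry": 3.2, "rz": -5.7},
{"x": 0.0515, "y": 0.0373, "z": 0.0058, "rx": -0.9, "ry": 3.2, "rz": -5.6},
```

View pics/t1.png

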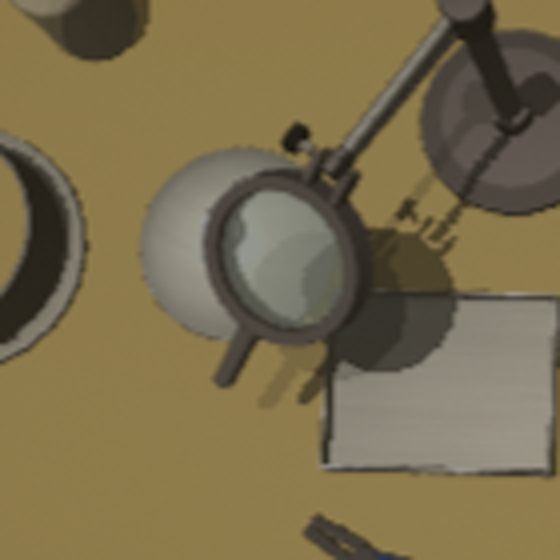

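View pics/s3.png

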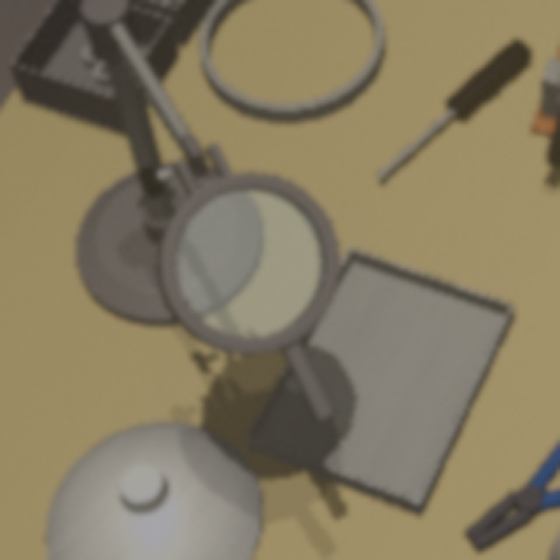

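The call was refused, probably because each row needs all seven keys. Nothing moved: both crops match the start view. I'll send complete rows.

Request:
play_rows(increments=[{"x": 0.0295, "y": -0.002, "z": -0.005, "rx": -0.5, "ry": 1.7, "rz": -3.1, "hand": 0.0854}, {"x": 0.0295, "y": -0.001, "z": -0.0045, "rx": -0.5, "ry": 1.7, "rz": -3.1, "hand": 0.0854}, {"x": 0.03, "y": 0.001, "z": -0.0035, "rx": -0.5, "ry": 1.7, "rz": -3.1, "hand": 0.0854}, {"x": 0.03, "y": 0.0025, "z": -0.0025, "rx": -0.5, "ry": 1.7, "rz": -3.1, "hand": 0.0854}, {"x": 0.0295, "y": 0.0045, "z": -0.0015, "rx": -0.5, "ry": 1.7, "rz": -3.1, "hand": 0.0854}, {"x": 0.0295, "y": 0.006, "z": -0.0005, "rx": -0.5, "ry": 1.7, "rz": -3.1, "hand": 0.0854}, {"x": 0.029, "y": 0.0075, "z": 0.0005, "rx": -0.5, "ry": 1.8, "rz": -3.0, "hand": 0.0854}, {"x": 0.0285, "y": 0.009, "z": 0.001, "rx": -0.5, "ry": 1.7, "rz": -3.1, "hand": 0.0854}, {"x": 0.028, "y": 0.0105, "z": 0.002, "rx": -0.6, "ry": 1.7, "rz": -3.0, "hand": 0.0854}, {"x": 0.0275, "y": 0.012, "z": 0.003, "rx": -0.5, "ry": 1.8, "rz": -3.1, "hand": 0.0854}, {"x": 0.0265, "y": 0.0135, "z": 0.004, "rx": -0.5, "ry": 1.7, "rz": -3.1, "hand": 0.0854}])

```text
t: 2.22
position: [0.4601, 0.4031, 0.2814]
orientation: [-0.579, 0.705, -0.011, 0.409]
ft_force: [0.1, -0.4, 1.0]
finger_gap: 0.0856
```

```bash
sed -i 's/zip(("x","y","z","rx","ry","rz"),\[\*d,\*r\]) if v!=0}/zip(("x","y","z","rx","ry","rz"),[*d,*r])}/' h.py
sed -i 's/np.round(Rt.T@(a-p),4)/np.round(Rt.T@(a-p)*2,3)\/2+0.0/' h.py
python3 - <<'E'
from h import *
from bench import bot
np.set_printoptions(precision=4,suppress=True)
s=bot.snapshot("side"); np.savez(f"side2.npz",**s)
crop("side",2,(140,180,300,360),3.3,"s4.png")
p,Rt,o=now(); print(p,o["joints"],o["t"],o["finger_gap"])
q,B,g=head(36.3,-34,lat=-.003,sgn=-1); print("target TCP",q, "local err",Rt.T@(q-p), R.from_matrix(Rt.T@B).as_rotvec()*57.3)
plan(p,Rt,q,B,5,hand=.0854)
E
```

```text
[0.4633 0.4011 0.2807] [ 0.864   0.2079  1.4273 -0.6059  1.473  -0.0207] 2.2667 0.08538150720452584
target TCP [0.4995 0.3731 0.206 ] local err [-0.0049  0.0874 -0.0014] [-0.1877 -0.165   0.6504]
max mm 17.5 deg 0.2
{"x": -0.001, "y": 0.0175, "z": -0.0005, "rx": -0.0, "ry": -0.0, "rz": 0.1, "hand": 0.0854},
{"x": -0.001, "y": 0.0175, "z": 0.0, "rx": -0.1, "ry": -0.1, "rz": 0.2, "hand": 0.0854},
{"x": -0.001, "y": 0.0175, "z": -0.0005, "rx": -0.0, "ry": 0.0, "rz": 0.1, "hand": 0.0854},
{"x": -0.0005, "y": 0.0175, "z": 0.0, "rx": -0.1, "ry": -0.0, "rz": 0.1, "hand": 0.0854},
{"x": -0.001, "y": 0.0175, "z": -0.0005, "rx": 0.0, "ry": -0.1, "rz": 0.2, "hand": 0.0854},
```

View pics/s4.png

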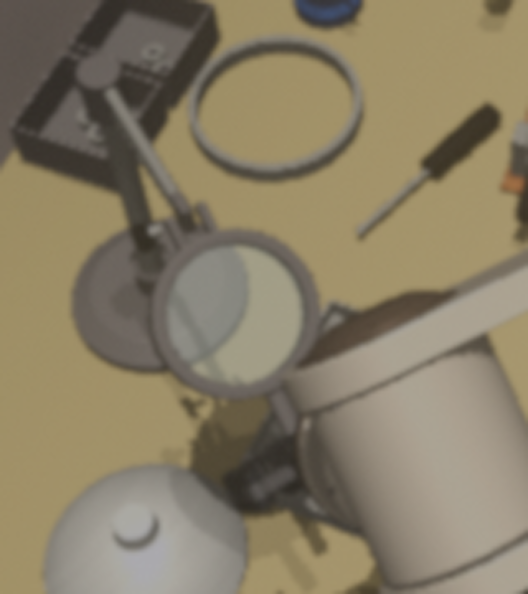

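The gripper (crop (265,470)) is over the bar, and nothing is in the way. I'll move down onto the bar and close.

Request:
play_rows(increments=[{"x": -0.001, "y": 0.0175, "z": -0.0005, "rx": 0, "ry": 0, "rz": 0.1, "hand": 0.0854}, {"x": -0.001, "y": 0.0175, "z": 0, "rx": 0, "ry": 0, "rz": 0.1, "hand": 0.0854}, {"x": -0.001, "y": 0.0175, "z": -0.0005, "rx": 0, "ry": 0, "rz": 0.1, "hand": 0.0854}, {"x": -0.001, "y": 0.0175, "z": 0, "rx": 0, "ry": 0, "rz": 0.1, "hand": 0.0854}, {"x": -0.001, "y": 0.0175, "z": 0, "rx": 0, "ry": 0, "rz": 0.1, "hand": 0.0854}, {"x": 0, "y": 0, "z": 0, "rx": 0, "ry": 0, "rz": 0, "hand": 0.0854}, {"x": 0, "y": 0, "z": 0, "rx": 0, "ry": 0, "rz": 0, "hand": 0.0}, {"x": 0, "y": 0, "z": 0, "rx": 0, "ry": 0, "rz": 0, "hand": 0.0}, {"x": 0, "y": 0, "z": 0, "rx": 0, "ry": 0, "rz": 0, "hand": 0.0}, {"x": 0, "y": 0, "z": 0, "rx": 0, "ry": 0, "rz": 0, "hand": 0.0}, {"x": 0, "y": 0, "z": 0, "rx": 0, "ry": 0, "rz": 0, "hand": 0.0}, {"x": 0, "y": 0, "z": 0, "rx": 0, "ry": 0, "rz": 0, "hand": 0.0}])

```text
t: 3.27
position: [0.4945, 0.3771, 0.206]
orientation: [-0.582, 0.705, -0.014, 0.405]
ft_force: [-0.7, 0.6, 0.3]
finger_gap: 0.0131
```

```bash
python3 - <<'E'
from h import *
from bench import bot
np.set_printoptions(precision=4,suppress=True)
s=bot.snapshot("side"); np.savez(f"side3.npz",**s)
crop("side",3,(140,180,300,360),3.3,"s5.png")
p,Rt,o=now(); print(p,Rt,o["joints"],o["t"],o["finger_gap"],o["ft_force"])
q,B,g=head(36.3,-34,lat=-.003,sgn=-1); print("err",Rt.T@(q-p), R.from_matrix(Rt.T@B).as_rotvec()*57.3)
E
```

```text
[0.4946 0.3771 0.2059] [[ 0.6714  0.4509  0.5881]
 [-0.4914 -0.3231  0.8088]
 [ 0.5547 -0.8321  0.0047]] [ 0.7903  0.2436  1.5321 -0.6022  1.3128 -0.0081] 3.3167 0.01305571326664065 [0.3788 0.7352 0.9709]
err [ 0.0052  0.0034 -0.0004] [-0.3761  0.0812 -0.3117]
```

View pics/s5.png

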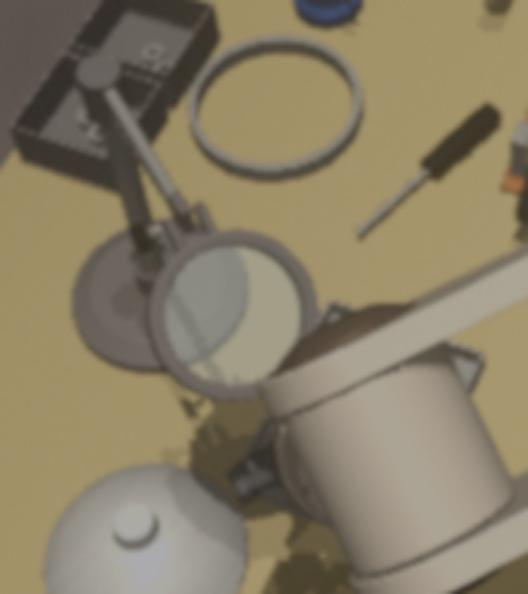

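Gripped: the gap is 13 mm on the 14 mm bar. Next I'll swing by -22.7° and tilt up by 34° along the arc.

```bash
python3 - <<'E'
from h import *
np.set_printoptions(precision=4,suppress=True)
p,Rt,o=now()
q0,B0,_=head(36.3,-34,lat=-.003,sgn=-1)
Rl=B0.T@Rt; pl=B0.T@(p-q0)
def path(f):
    q,B,_=head(36.3-22.7*f,-34+34*f,lat=-.003,sgn=-1); return q+B@pl,B@Rl
e=plan(p,Rt,None,None,24,hand=0.0,path=path); print(e)
E
```

```text
max mm 7.4 deg 1.8
{"x": 0.0, "y": -0.0045, "z": -0.005, "rx": 0.5, "ry": -0.8, "rz": 1.4, "hand": 0.0},
{"x": 0.0005, "y": -0.0045, "z": -0.005, "rx": 0.5, "ry": -0.8, "rz": 1.4, "hand": 0.0},
{"x": 0.0, "y": -0.0045, "z": -0.005, "rx": 0.5, "ry": -0.8, "rz": 1.5, "hand": 0.0},
{"x": 0.0005, "y": -0.0045, "z": -0.005, "rx": 0.4, "ry": -0.8, "rz": 1.4, "hand": 0.0},
{"x": 0.0, "y": -0.0045, "z": -0.0055, "rx": 0.5, "ry": -0.8, "rz": 1.4, "hand": 0.0},
{"x": 0.0005, "y": -0.005, "z": -0.005, "rx": 0.4, "ry": -0.9, "rz": 1.4, "hand": 0.0},
{"x": 0.0, "y": -0.0045, "z": -0.005, "rx": 0.4, "ry": -0.8, "rz": 1.4, "hand": 0.0},
{"x": 0.0005, "y": -0.0045, "z": -0.0055, "rx": 0.4, "ry": -0.9, "rz": 1.5, "hand": 0.0},
{"x": 0.0, "y": -0.0045, "z": -0.005, "rx": 0.3, "ry": -0.9, "rz": 1.4, "hand": 0.0},
{"x": 0.0005, "y": -0.0045, "z": -0.0055, "rx": 0.3, "ry": -0.8, "rz": 1.4, "hand": 0.0},
{"x": 0.0, "y": -0.0045, "z": -0.005, "rx": 0.4, "ry": -0.9, "rz": 1.4, "hand": 0.0},
{"x": 0.0005, "y": -0.0045, "z": -0.0055, "rx": 0.2, "ry": -0.9, "rz": 1.5, "hand": 0.0},
{"x": 0.0, "y": -0.0045, "z"
[... 473 characters left out ...]
, "rz": 1.4, "hand": 0.0},
{"x": 0.0, "y": -0.0045, "z": -0.005, "rx": 0.1, "ry": -0.9, "rz": 1.4, "hand": 0.0},
{"x": 0.0005, "y": -0.0045, "z": -0.0055, "rx": 0.1, "ry": -1.0, "rz": 1.4, "hand": 0.0},
{"x": 0.0, "y": -0.0045, "z": -0.0055, "rx": 0.1, "ry": -0.9, "rz": 1.5, "hand": 0.0},
{"x": 0.0005, "y": -0.0045, "z": -0.0055, "rx": 0.0, "ry": -0.9, "rz": 1.4, "hand": 0.0},
{"x": 0.0, "y": -0.0045, "z": -0.005, "rx": 0.1, "ry": -1.0, "rz": 1.4, "hand": 0.0},
{"x": 0.0005, "y": -0.0045, "z": -0.0055, "rx": -0.0, "ry": -0.9, "rz": 1.4, "hand": 0.0},
(array([0.4183, 0.2762, 0.3094]), array([[ 0.9723, -0.0031,  0.2339],
       [-0.2338,  0.008 ,  0.9722],
       [-0.0049, -1.    ,  0.0071]]))
```

Request:
play_rows(increments=[{"x": 0.0, "y": -0.0045, "z": -0.005, "rx": 0.5, "ry": -0.8, "rz": 1.4, "hand": 0.0}, {"x": 0.0005, "y": -0.0045, "z": -0.005, "rx": 0.5, "ry": -0.8, "rz": 1.4, "hand": 0.0}, {"x": 0.0, "y": -0.0045, "z": -0.005, "rx": 0.5, "ry": -0.8, "rz": 1.5, "hand": 0.0}, {"x": 0.0005, "y": -0.0045, "z": -0.005, "rx": 0.4, "ry": -0.8, "rz": 1.4, "hand": 0.0}, {"x": 0.0, "y": -0.0045, "z": -0.0055, "rx": 0.5, "ry": -0.8, "rz": 1.4, "hand": 0.0}, {"x": 0.0005, "y": -0.005, "z": -0.005, "rx": 0.4, "ry": -0.9, "rz": 1.4, "hand": 0.0}, {"x": 0.0, "y": -0.0045, "z": -0.005, "rx": 0.4, "ry": -0.8, "rz": 1.4, "hand": 0.0}, {"x": 0.0005, "y": -0.0045, "z": -0.0055, "rx": 0.4, "ry": -0.9, "rz": 1.5, "hand": 0.0}, {"x": 0.0, "y": -0.0045, "z": -0.005, "rx": 0.3, "ry": -0.9, "rz": 1.4, "hand": 0.0}, {"x": 0.0005, "y": -0.0045, "z": -0.0055, "rx": 0.3, "ry": -0.8, "rz": 1.4, "hand": 0.0}, {"x": 0.0, "y": -0.0045, "z": -0.005, "rx": 0.4, "ry": -0.9, "rz": 1.4, "hand": 0.0}, {"x": 0.0005, "y": -0.0045, "z": -0.0055, "rx": 0.2, "ry": -0.9, "rz": 1.5, "hand": 0.0}])

```text
t: 4.32
position: [0.4453, 0.334, 0.256]
orientation: [-0.663, 0.703, -0.05, 0.251]
ft_force: [6.7, -2.5, -2.4]
finger_gap: 0.0128
```

Request:
play_rows(increments=[{"x": 0.0, "y": -0.0045, "z": -0.005, "rx": 0.3, "ry": -0.9, "rz": 1.4, "hand": 0.0}, {"x": 0.0005, "y": -0.0045, "z": -0.0055, "rx": 0.2, "ry": -0.9, "rz": 1.4, "hand": 0.0}, {"x": 0.0, "y": -0.0045, "z": -0.0055, "rx": 0.3, "ry": -0.9, "rz": 1.4, "hand": 0.0}, {"x": 0.0005, "y": -0.0045, "z": -0.005, "rx": 0.1, "ry": -1.0, "rz": 1.4, "hand": 0.0}, {"x": 0.0, "y": -0.0045, "z": -0.0055, "rx": 0.2, "ry": -0.9, "rz": 1.5, "hand": 0.0}, {"x": 0.0005, "y": -0.005, "z": -0.0055, "rx": 0.2, "ry": -0.9, "rz": 1.4, "hand": 0.0}, {"x": 0.0, "y": -0.0045, "z": -0.005, "rx": 0.1, "ry": -0.9, "rz": 1.4, "hand": 0.0}, {"x": 0.0005, "y": -0.0045, "z": -0.0055, "rx": 0.1, "ry": -1.0, "rz": 1.4, "hand": 0.0}, {"x": 0.0, "y": -0.0045, "z": -0.0055, "rx": 0.1, "ry": -0.9, "rz": 1.5, "hand": 0.0}, {"x": 0.0005, "y": -0.0045, "z": -0.0055, "rx": 0.0, "ry": -0.9, "rz": 1.4, "hand": 0.0}, {"x": 0.0, "y": -0.0045, "z": -0.005, "rx": 0.1, "ry": -1.0, "rz": 1.4, "hand": 0.0}, {"x": 0.0005, "y": -0.0045, "z": -0.0055, "rx": 0, "ry": -0.9, "rz": 1.4, "hand": 0.0}])

```text
t: 5.32
position: [0.4193, 0.2755, 0.3096]
orientation: [0.705, -0.7, 0.084, -0.082]
ft_force: [10.4, -3.0, -1.8]
finger_gap: 0.0127
```

Request:
play_rows(increments=[{"x": 0, "y": 0, "z": 0, "rx": 0, "ry": 0, "rz": 0, "hand": 0.0}, {"x": 0, "y": 0, "z": 0, "rx": 0, "ry": 0, "rz": 0, "hand": 0.0}, {"x": 0, "y": 0, "z": 0, "rx": 0, "ry": 0, "rz": 0, "hand": 0.0}])

```text
t: 5.57
position: [0.4194, 0.2756, 0.3096]
orientation: [0.705, -0.7, 0.084, -0.083]
ft_force: [9.2, -3.1, 1.2]
finger_gap: 0.0129
```

```bash
cat > lens.py <<'E'
from h import *
from bench import bot
import sys
np.set_printoptions(precision=4,suppress=True)
i=int(sys.argv[1])
c0=np.array([.517,.249])
for c in ("side","top"):
    s=bot.snapshot(c); np.savez(f"{c}{i}.npz",**s); cv2.imwrite(f"pics/{c}{i}.png",s["frame"][...,::-1])
    P=cloud(s).reshape(-1,3)
    b=P[(np.linalg.norm(P[:,:2]-c0,axis=1)<0.042)&(P[:,2]>.25)&(P[:,2]<.33)]
    if len(b)>50:
        m=np.median(b,0); _,_,V=np.linalg.svd(b-b.mean(0)); n=V[2]*np.sign(V[2,2]); print(c,"lens",len(b),m,"n",n,np.degrees(np.arccos(n[2])))
    r=P[(np.linalg.norm(P[:,:2]-c0,axis=1)<0.075)&(P[:,2]>.28)&(P[:,2]<.325)]
    if len(r): print("ring bbox",r.min(0),r.max(0))
p,Rt,o=now(); print(p,o["t"],o["finger_gap"],o["ft_force"],o["joints"])
E
python3 lens.py 4
```

```text
side lens 759 [0.5173 0.2508 0.3037] n [ 0.0187 -0.0034  0.9998] 1.0885259651709587
ring bbox [0.4601 0.193  0.287 ] [0.5917 0.317  0.3224]
top lens 551 [0.523  0.2406 0.3059] n [ 0.009  -0.0071  0.9999] 0.6532902773601543
ring bbox [0.4584 0.19   0.2865] [0.5906 0.2996 0.3226]
[0.4194 0.2757 0.3096] 5.6667 0.013006799224592674 [ 9.4572 -4.0804  1.0841] [ 0.4237 -0.0179  1.5101  0.0069  1.6471 -0.9095]
```

View pics/side4.png

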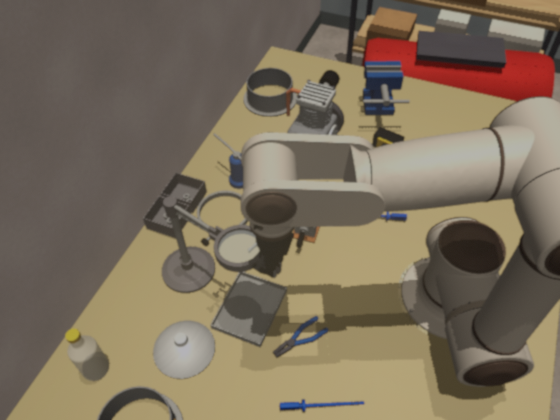

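The lens is level to about 1° and centred at about (0.517,0.25). The picture shows the head over the tray at (238,247). I'll release and back straight off.

Request:
play_rows(increments=[{"x": 0, "y": 0, "z": 0, "rx": 0, "ry": 0, "rz": 0, "hand": 0.06}, {"x": 0, "y": 0, "z": 0, "rx": 0, "ry": 0, "rz": 0, "hand": 0.06}, {"x": 0, "y": 0, "z": 0, "rx": 0, "ry": 0, "rz": 0, "hand": 0.06}, {"x": 0, "y": 0, "z": 0, "rx": 0, "ry": 0, "rz": 0, "hand": 0.06}, {"x": -0.005, "y": -0.02, "z": 0, "rx": 0, "ry": 0, "rz": 0, "hand": 0.06}, {"x": -0.01, "y": -0.03, "z": 0, "rx": 0, "ry": 0, "rz": 0, "hand": 0.06}, {"x": -0.01, "y": -0.03, "z": 0, "rx": 0, "ry": 0, "rz": 0, "hand": 0.06}])

```text
t: 6.25
position: [0.3938, 0.2812, 0.3897]
orientation: [0.704, -0.7, 0.086, -0.081]
ft_force: [0.4, -0.3, 0.1]
finger_gap: 0.0601
```

```bash
cat > dip.py <<'E'
from h import *
def dpose(orig,h,tilt,gx=.039,off=.006,dz=0):
    """tool pose gripping dipstick at axial gx. h: handle dir (unit 3d, at level horizontally), tilt: deg tool leaning (points toward tip), off: TCP behind grasp pt"""
    h=np.array(h,float);h/=np.linalg.norm(h); lat=np.cross(h,[0,0,1.]); lat/=np.linalg.norm(lat) # for h=+y -> +x
    up=np.cross(lat,h); t=np.radians(tilt)
    y=-up*np.cos(t)-h*np.sin(t)
    B=frame(y,lat); g=np.array(orig)+gx*h+up*dz
    return g-off*y,B
E
python3 - <<'E'
from dip import *
np.set_printoptions(precision=4,suppress=True)
p,Rt,o=now(); print(p,o["t"],o["finger_gap"])
q,B=dpose([.460,-.0375,.046],[-.084,.9964,0],30); print(q,B)
plan(p,Rt,q-B[:,1]*.12,B,12,hand=.06)
E
python3 lens.py 5
```

```text
[0.3938 0.2812 0.3897] 6.25 0.0600735687954622
[0.4565 0.0044 0.0512] [[ 0.0728  0.042   0.9965]
 [-0.863  -0.4982  0.084 ]
 [ 0.5    -0.866  -0.    ]]
max mm 27.4 deg 6.5
{"x": 0.009, "y": 0.0195, "z": -0.0165, "rx": -1.6, "ry": 5.8, "rz": -2.2, "hand": 0.06},
{"x": 0.01, "y": 0.02, "z": -0.015, "rx": -1.5, "ry": 5.9, "rz": -2.2, "hand": 0.06},
{"x": 0.0105, "y": 0.021, "z": -0.0135, "rx": -1.6, "ry": 5.8, "rz": -2.2, "hand": 0.06},
{"x": 0.011, "y": 0.022, "z": -0.012, "rx": -1.6, "ry": 5.8, "rz": -2.2, "hand": 0.06},
{"x": 0.0115, "y": 0.0225, "z": -0.01, "rx": -1.5, "ry": 5.8, "rz": -2.2, "hand": 0.06},
{"x": 0.011, "y": 0.023, "z": -0.008, "rx": -1.6, "ry": 5.9, "rz": -2.2, "hand": 0.06},
{"x": 0.0115, "y": 0.0235, "z": -0.0065, "rx": -1.5, "ry": 5.8, "rz": -2.2, "hand": 0.06},
{"x": 0.0105, "y": 0.0245, "z": -0.005, "rx": -1.6, "ry": 5.8, "rz": -2.2, "hand": 0.06},
{"x": 0.0105, "y": 0.025, "z": -0.003, "rx": -1.6, "ry": 5.8, "rz": -2.3, "hand": 0.06},
{"x": 0.0095, "y": 0.025, "z": -0.001, "rx": -1.5, "ry": 5.9, "rz": -2.2, "hand": 0.06},
{"x": 0.0085, "y": 0.026, "z": 0.0, "rx": -1.6, "ry": 5.8, "rz": -2.2, "hand": 0.06},
{"x": 0.0075, "y": 0.026, "z": 0.002, "rx": -1.6, "ry": 5.8, "rz": -2.2, "hand": 0.06},
side lens 786 [0.5162 0.2497 0.3037] n [0.0161 0.0037 0.9999] 0.9494952371245363
ring bbox [0.4479 0.1917 0.2846] [0.5917 0.3161 0.3206]
top lens 737 [0.5168 0.2494 0.3058] n [0.0276 0.0013 0.9996] 1.5858332399295372
ring bbox [0.4448 0.1908 0.2903] [0.5915 0.3125 0.3239]
[0.3939 0.2819 0.3941] 6.35 0.05969024762043729 [0.9142 0.9051 0.4075] [ 0.4566 -0.0542  1.3774  0.0089  1.8115 -0.8768]
```

```bash
python3 - <<'E'
from dip import *
p,Rt,o=now()
rows=[{"x":0,"y":0,"z":-.035}]*3
for r in rows: p,Rt=step(p,Rt,r)
q,B=dpose([.460,-.0375,.046],[-.084,.9964,0],30)
plan(p,Rt,q-B[:,1]*.10,B,12,hand=.06)
E
```

```text
max mm 25.0 deg 6.5
{"x": 0.009, "y": 0.021, "z": -0.009, "rx": -1.6, "ry": 5.8, "rz": -2.2, "hand": 0.06},
{"x": 0.0095, "y": 0.022, "z": -0.007, "rx": -1.6, "ry": 5.8, "rz": -2.2, "hand": 0.06},
{"x": 0.009, "y": 0.022, "z": -0.006, "rx": -1.6, "ry": 5.9, "rz": -2.2, "hand": 0.06},
{"x": 0.0085, "y": 0.023, "z": -0.004, "rx": -1.6, "ry": 5.8, "rz": -2.2, "hand": 0.06},
{"x": 0.008, "y": 0.023, "z": -0.003, "rx": -1.6, "ry": 5.8, "rz": -2.2, "hand": 0.06},
{"x": 0.0075, "y": 0.0235, "z": -0.001, "rx": -1.6, "ry": 5.8, "rz": -2.2, "hand": 0.06},
{"x": 0.0065, "y": 0.024, "z": 0.0, "rx": -1.7, "ry": 5.8, "rz": -2.2, "hand": 0.06},
{"x": 0.0055, "y": 0.024, "z": 0.0015, "rx": -1.6, "ry": 5.9, "rz": -2.2, "hand": 0.06},
{"x": 0.0045, "y": 0.024, "z": 0.0025, "rx": -1.6, "ry": 5.8, "rz": -2.2, "hand": 0.06},
{"x": 0.003, "y": 0.024, "z": 0.0035, "rx": -1.6, "ry": 5.8, "rz": -2.2, "hand": 0.06},
{"x": 0.002, "y": 0.0245, "z": 0.0045, "rx": -1.6, "ry": 5.8, "rz": -2.2, "hand": 0.06},
{"x": 0.0, "y": 0.024, "z": 0.0055, "rx": -1.6, "ry": 5.8, "rz": -2.2, "hand": 0.06},
```

Request:
play_rows(increments=[{"x": 0, "y": 0, "z": -0.035, "rx": 0, "ry": 0, "rz": 0, "hand": 0.06}, {"x": 0, "y": 0, "z": -0.035, "rx": 0, "ry": 0, "rz": 0, "hand": 0.06}, {"x": 0, "y": 0, "z": -0.035, "rx": 0, "ry": 0, "rz": 0, "hand": 0.06}])

```text
t: 6.6
position: [0.3691, 0.1785, 0.3879]
orientation: [0.705, -0.7, 0.085, -0.081]
ft_force: [0.4, -0.4, 0.6]
finger_gap: 0.06
```

Request:
play_rows(increments=[{"x": 0.009, "y": 0.021, "z": -0.009, "rx": -1.6, "ry": 5.8, "rz": -2.2, "hand": 0.06}, {"x": 0.0095, "y": 0.022, "z": -0.007, "rx": -1.6, "ry": 5.8, "rz": -2.2, "hand": 0.06}, {"x": 0.009, "y": 0.022, "z": -0.006, "rx": -1.6, "ry": 5.9, "rz": -2.2, "hand": 0.06}, {"x": 0.0085, "y": 0.023, "z": -0.004, "rx": -1.6, "ry": 5.8, "rz": -2.2, "hand": 0.06}, {"x": 0.008, "y": 0.023, "z": -0.003, "rx": -1.6, "ry": 5.8, "rz": -2.2, "hand": 0.06}, {"x": 0.0075, "y": 0.0235, "z": -0.001, "rx": -1.6, "ry": 5.8, "rz": -2.2, "hand": 0.06}, {"x": 0.0065, "y": 0.024, "z": 0.0, "rx": -1.7, "ry": 5.8, "rz": -2.2, "hand": 0.06}, {"x": 0.0055, "y": 0.024, "z": 0.0015, "rx": -1.6, "ry": 5.9, "rz": -2.2, "hand": 0.06}, {"x": 0.0045, "y": 0.024, "z": 0.0025, "rx": -1.6, "ry": 5.8, "rz": -2.2, "hand": 0.06}, {"x": 0.003, "y": 0.024, "z": 0.0035, "rx": -1.6, "ry": 5.8, "rz": -2.2, "hand": 0.06}, {"x": 0.002, "y": 0.0245, "z": 0.0045, "rx": -1.6, "ry": 5.8, "rz": -2.2, "hand": 0.06}, {"x": 0.0, "y": 0.024, "z": 0.0055, "rx": -1.6, "ry": 5.8, "rz": -2.2, "hand": 0.06}])

```text
t: 7.6
position: [0.451, 0.0525, 0.132]
orientation: [-0.375, 0.628, -0.328, 0.597]
ft_force: [-0.1, -0.3, 1.7]
finger_gap: 0.06
```

```bash
cat > look.py <<'E'
from h import *
from bench import bot
import sys
i=int(sys.argv[1])
for c in ("side","top"):
    s=bot.snapshot(c); np.savez(f"{c}{i}.npz",**s); cv2.imwrite(f"pics/{c}{i}.png",s["frame"][...,::-1])
E
python3 look.py 6
python3 - <<'E'
from dip import *
np.set_printoptions(precision=4,suppress=True)
crop("side",6,(250,150,410,300),3.8,"d6.png")
crop("top",6,(250,150,410,300),3.8,"dt6.png")
p,Rt,o=now(); print(p,o["t"],o["finger_gap"],o["joints"])
q,B=dpose([.460,-.0375,.046],[-.084,.9964,0],30); print("err",Rt.T@(q-p), R.from_matrix(Rt.T@B).as_rotvec()*57.3)
E
```

```text
[0.4501 0.0522 0.1296] 7.7 0.060006609175475976 [ 0.2707  0.0859  1.8633 -0.5308  1.348   0.348 ]
err [0.002  0.092  0.0035] [0.6868 0.1633 0.3116]
```

View pics/d6.png

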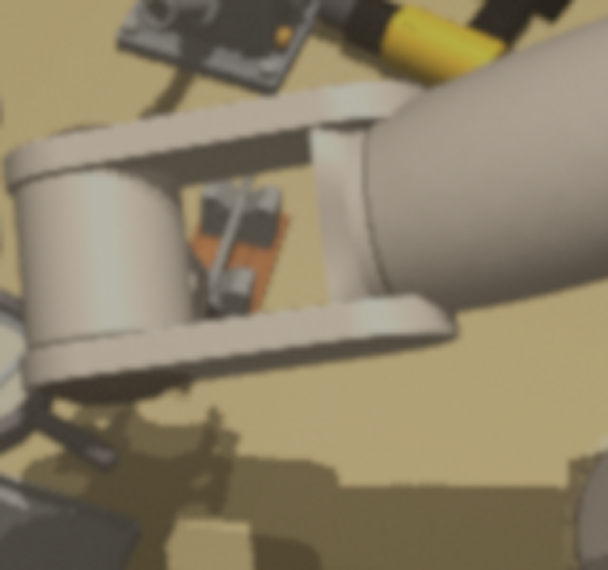

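View pics/dt6.png

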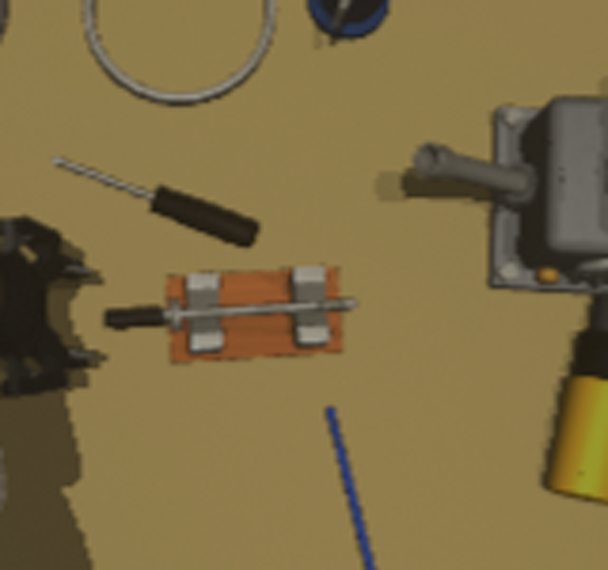

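The top crop shows the jaws, midpoint (90,315), in line with the black grip at (135,317), and clear of the screwdriver. I'll descend and grip.

Request:
play_rows(increments=[{"x": 0.0005, "y": 0.018, "z": 0.001, "rx": 0.2, "ry": 0, "rz": 0.1, "hand": 0.06}, {"x": 0.0005, "y": 0.018, "z": 0.001, "rx": 0.2, "ry": 0, "rz": 0.1, "hand": 0.06}, {"x": 0.0005, "y": 0.018, "z": 0.001, "rx": 0.2, "ry": 0.1, "rz": 0.1, "hand": 0.06}, {"x": 0.0005, "y": 0.018, "z": 0.0005, "rx": 0.1, "ry": 0, "rz": 0, "hand": 0.06}, {"x": 0, "y": 0.012, "z": 0, "rx": 0, "ry": 0, "rz": 0, "hand": 0.06}, {"x": 0, "y": 0.008, "z": 0, "rx": 0, "ry": 0, "rz": 0, "hand": 0.06}, {"x": 0, "y": 0, "z": 0, "rx": 0, "ry": 0, "rz": 0, "hand": 0.06}, {"x": 0, "y": 0, "z": 0, "rx": 0, "ry": 0, "rz": 0, "hand": 0.06}])

```text
t: 8.37
position: [0.4588, 0.0059, 0.0553]
orientation: [-0.382, 0.626, -0.326, 0.597]
ft_force: [0.1, 0.6, -0.6]
finger_gap: 0.0594
```

```bash
python3 look.py 7
python3 - <<'E'
from dip import *
np.set_printoptions(precision=4,suppress=True)
crop("side",7,(230,150,390,300),3.8,"d7.png")
crop("top",7,(250,170,380,270),5,"dt7.png")
p,Rt,o=now(); print(p,o["t"],o["finger_gap"],o["joints"],o["ft_force"])
q,B=dpose([.460,-.0375,.046],[-.084,.9964,0],30); print("err",Rt.T@(q-p), R.from_matrix(Rt.T@B).as_rotvec()*57.3)
E
```

```text
[0.4591 0.0061 0.0556] 8.4667 0.060286665782597865 [ 0.1687  0.1539  1.9615 -0.5797  1.1373  0.3596] [-0.4194  0.7067 -0.0315]
err [-0.0009  0.0045 -0.0028] [-0.4587  0.092  -0.1199]
```

View pics/dt7.png

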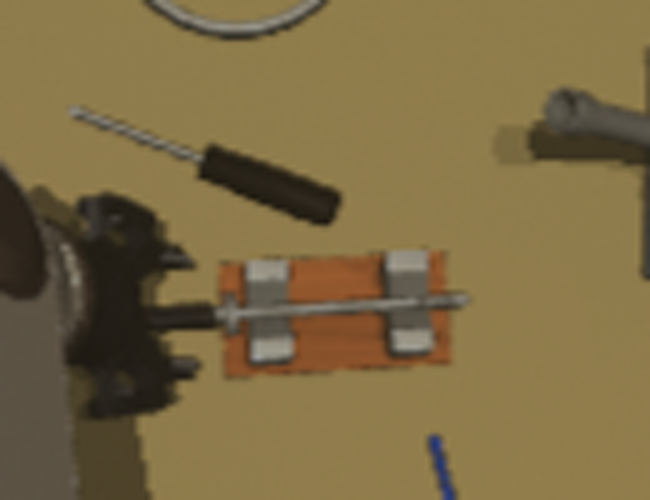

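Request:
play_rows(increments=[{"x": 0, "y": 0.005, "z": -0.0015, "rx": -0.4, "ry": 0, "rz": 0, "hand": 0.06}, {"x": 0, "y": 0, "z": 0, "rx": 0, "ry": 0, "rz": 0, "hand": 0.06}, {"x": 0, "y": 0, "z": 0, "rx": 0, "ry": 0, "rz": 0, "hand": 0.0}, {"x": 0, "y": 0, "z": 0, "rx": 0, "ry": 0, "rz": 0, "hand": 0.0}, {"x": 0, "y": 0, "z": 0, "rx": 0, "ry": 0, "rz": 0, "hand": 0.0}, {"x": 0, "y": 0, "z": 0, "rx": 0, "ry": 0, "rz": 0, "hand": 0.0}, {"x": 0, "y": 0, "z": 0, "rx": 0, "ry": 0, "rz": 0, "hand": 0.0}, {"x": 0, "y": 0, "z": 0, "rx": 0, "ry": 0, "rz": 0, "hand": 0.0}, {"x": 0, "y": 0, "z": 0, "rx": 0, "ry": 0, "rz": 0, "hand": 0.0}])

```text
t: 9.22
position: [0.4573, 0.003, 0.0503]
orientation: [-0.379, 0.627, -0.328, 0.596]
ft_force: [-2.5, -1.1, 2.1]
finger_gap: 0.0131
```

```bash
python3 look.py 8
python3 - <<'E'
from dip import *
np.set_printoptions(precision=4,suppress=True)
crop("top",8,(250,170,380,270),5,"dt8.png")
p,Rt,o=now(); print(p,Rt,o["t"],o["finger_gap"],o["joints"],o["ft_force"])
t=load("top",8); f=lambda x,y:(250+x/5-.4,170+y/5-.4)
E
```

```text
[0.4573 0.003  0.0503] [[ 0.074   0.0412  0.9964]
 [-0.8637 -0.4969  0.0847]
 [ 0.4986 -0.8668 -0.0011]] 9.3167 0.013130011734028868 [ 0.1625  0.162   1.9658 -0.5811  1.1324  0.3615] [-2.3863 -0.7043  3.0831]
```

View pics/dt8.png

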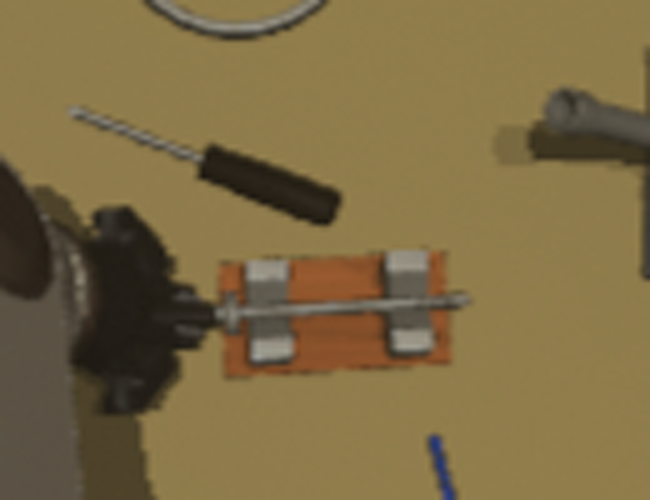

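Gripped: the gap is 13 mm on the 14 mm grip. I'll lift straight off the blocks, then refine the mouth and the in-hand pose.

```bash
python3 - <<'E'
from dip import *
np.set_printoptions(precision=4,suppress=True)
t=load("top",8); f=lambda x,y:(250+x/5-.4,170+y/5-.4)
print("tip",px2w(t,*f(469,299),h=.046),"collar",px2w(t,*f(230,314),h=.055), "mid", px2w(t,*f(340,307),h=.05))
crop("top",8,(345,170,395,220),12,"m_t.png"); 
crop("side",7,(275,130,325,180),12,"m_s.png")
p,Rt,o=now(); plan(p,Rt,p+[0,0,.15],Rt,7,hand=0.0)
E
```

```text
tip [ 0.4728 -0.1875  0.046 ] collar [ 0.4586 -0.0341  0.055 ] mid [ 0.4653 -0.1046  0.05  ]
max mm 21.7 deg 0.0
{"x": 0.0105, "y": -0.0185, "z": 0.0, "rx": 0.0, "ry": 0.0, "rz": 0.0, "hand": 0.0},
{"x": 0.011, "y": -0.0185, "z": 0.0, "rx": 0.0, "ry": 0.0, "rz": 0.0, "hand": 0.0},
{"x": 0.0105, "y": -0.0185, "z": 0.0, "rx": 0.0, "ry": 0.0, "rz": 0.0, "hand": 0.0},
{"x": 0.0105, "y": -0.019, "z": 0.0, "rx": 0.0, "ry": 0.0, "rz": 0.0, "hand": 0.0},
{"x": 0.011, "y": -0.0185, "z": 0.0, "rx": 0.0, "ry": 0.0, "rz": 0.0, "hand": 0.0},
{"x": 0.0105, "y": -0.0185, "z": 0.0, "rx": 0.0, "ry": 0.0, "rz": 0.0, "hand": 0.0},
{"x": 0.011, "y": -0.0185, "z": 0.0, "rx": 0.0, "ry": 0.0, "rz": 0.0, "hand": 0.0},
```

View pics/m_t.png

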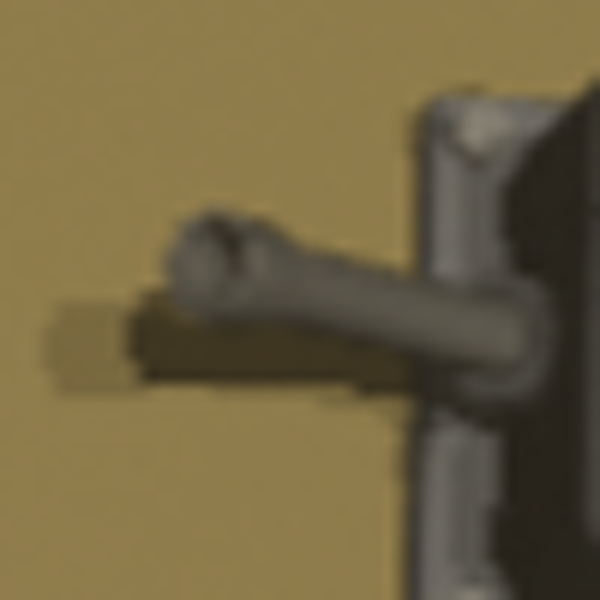

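```bash
python3 - <<'E'
from h import *
crop("side",0,(285,135,325,175),14,"m_s.png")
E
```

```text
(no output)
```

View pics/m_s.png

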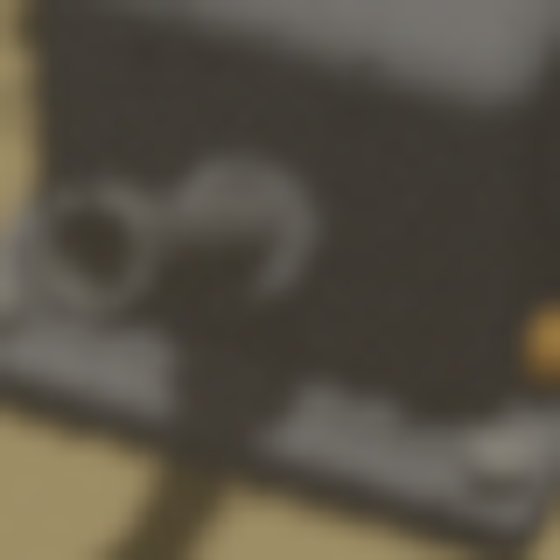

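Request:
play_rows(increments=[{"x": 0.0105, "y": -0.0185, "z": 0.0, "rx": 0.0, "ry": 0.0, "rz": 0.0, "hand": 0.0}, {"x": 0.011, "y": -0.0185, "z": 0.0, "rx": 0.0, "ry": 0.0, "rz": 0.0, "hand": 0.0}, {"x": 0.0105, "y": -0.0185, "z": 0.0, "rx": 0.0, "ry": 0.0, "rz": 0.0, "hand": 0.0}, {"x": 0.0105, "y": -0.0185, "z": 0.0, "rx": 0.0, "ry": 0.0, "rz": 0.0, "hand": 0.0}, {"x": 0.011, "y": -0.0185, "z": 0.0, "rx": 0.0, "ry": 0.0, "rz": 0.0, "hand": 0.0}, {"x": 0.0105, "y": -0.0185, "z": 0.0, "rx": 0.0, "ry": 0.0, "rz": 0.0, "hand": 0.0}, {"x": 0.011, "y": -0.0185, "z": 0.0, "rx": 0.0, "ry": 0.0, "rz": 0.0, "hand": 0.0}, {"x": 0, "y": 0, "z": 0.0, "rx": 0.0, "ry": 0.0, "rz": 0.0, "hand": 0.0}])

```text
t: 9.98
position: [0.459, 0.0028, 0.2037]
orientation: [-0.381, 0.625, -0.327, 0.598]
ft_force: [0.9, -0.2, -0.3]
finger_gap: 0.0131
```

```bash
python3 look.py 9; python3 - <<'E'
from dip import *
np.set_printoptions(precision=4,suppress=True)
t=load("top",8);s=load("side",0)
ut=(361.9,191.5); us=(291.5,152.0)
def ray(S,u,v):
    a=px2w(S,u,v,z=1.0)-S["origin"]; return S["origin"],a/np.linalg.norm(a)
o1,d1=ray(t,*ut);o2,d2=ray(s,*us)
A=np.stack([d1,-d2],1); k=np.linalg.lstsq(A,o2-o1,rcond=None)[0]; a,b=o1+k[0]*d1,o2+k[1]*d2
print("mouth",a,b,np.linalg.norm(a-b),"h=.155:",px2w(t,*ut,h=.155),px2w(s,*us,h=.155))
m=(px2w(t,*ut,h=.155)+px2w(s,*us,h=.155))/2
for yaw in (-4,-2,0):
    y=np.radians(yaw); ax=np.array([-np.sin(y)*np.cos(.6981),np.cos(y)*np.cos(.6981),np.sin(.6981)])
    print(yaw,"ax",ax,"top12",(w2px(t,m-.12*ax)-[345,170]+.46)*12,(w2px(t,m-.06*ax)-[345,170]+.46)*12,"side",(w2px(s,m-.12*ax)-[285,135]+.46)*14)
p,Rt,o=now(); print(p,o["t"],o["finger_gap"],o["ft_force"])
crop("top",9,(250,150,400,270),5,"dt9.png"); crop("side",9,(230,100,390,260),4,"ds9.png")
E
```

```text
mouth [ 0.5766 -0.2298  0.1551] [ 0.5757 -0.23    0.155 ] 0.0009589166676073345 h=.155: [ 0.5766 -0.2298  0.155 ] [ 0.5757 -0.23    0.155 ]
-4 ax [0.0534 0.7642 0.6428] top12 [510.2944 351.7228] [363.2166 309.627 ] side [260.8831 227.0915]
-2 ax [0.0267 0.7656 0.6428] top12 [510.822  339.8023] [363.5103 303.525 ] side [248.6435 223.2137]
0 ax [-0.      0.7661  0.6428] top12 [510.9248 327.8655] [363.5865 297.4127] side [236.2353 219.643 ]
[0.4579 0.0027 0.2002] 10.0833 0.013488119702668241 [-0.0844  0.4421 -2.1291]
```

View pics/dt9.png

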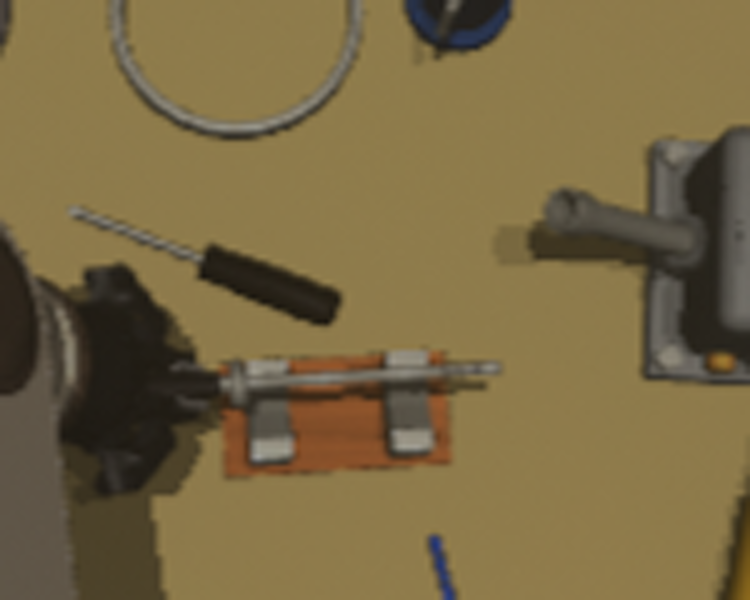

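View pics/ds9.png

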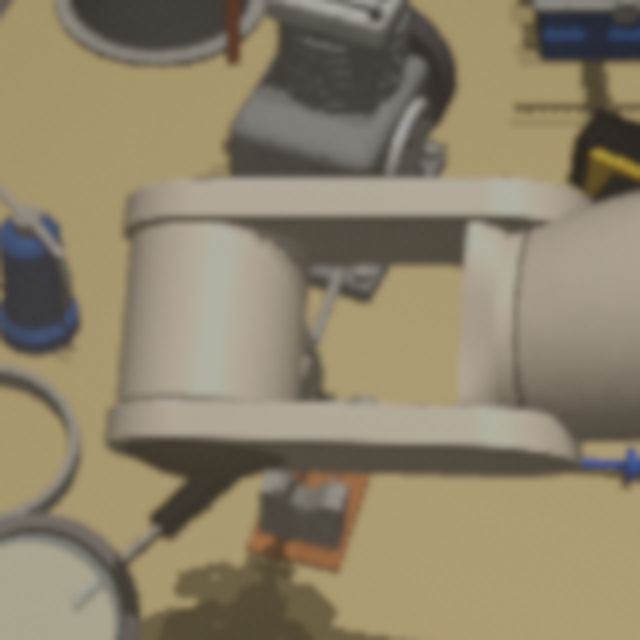

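```bash
cat >> dip.py <<'E'
# dipstick in tool frame, from the grasp
_Rg=np.array([[.074,.0412,.9964],[-.8637,-.4969,.0847],[.4986,-.8668,-.0011]])
_pg=np.array([.4573,.003,.0503])
def dframe(h):
    h=np.array(h,float);h/=np.linalg.norm(h); y=np.cross([0,0,1.],h); y/=np.linalg.norm(y); return np.stack([h,y,np.cross(h,y)],1)
_Dg=dframe([-.086,.9963,0]); _og=np.array([.4596,-.0381,.046])
RD=_Rg.T@_Dg; PD=_Rg.T@(_og-_pg)      # dipstick in tool
def dip_of(p,Rt): return p+Rt@PD, Rt@RD
def tool_for(o,D): Rt=D@RD.T; return o-Rt@PD, Rt
MOUTH=np.array([.576,-.230,.155]); _y=np.radians(-2)
AX=np.array([-np.sin(_y)*np.cos(.6981),np.cos(_y)*np.cos(.6981),np.sin(.6981)])
E
python3 - <<'E'
from dip import *
np.set_printoptions(precision=4,suppress=True)
p,Rt,o=now(); og,D=dip_of(p,Rt); tip=og-.15*D[:,0]; print("origin",og,"tip",tip,"h",D[:,0])
t=load("top",9); print("pred tip px",w2px(t,tip)," seen",(349.2,223.4), "depth pt",px2w(t,348.5,223.4), px2w(t,330,224.6))
q,B=tool_for(MOUTH+.20*AX,dframe(AX)); print(q,B[:,1])
plan(p,Rt,q,B,12,hand=0.0)
E
```

```text
origin [ 0.4602 -0.0384  0.1958] tip [ 0.4732 -0.1878  0.1957] h [-0.0863  0.9963  0.0006]
pred tip px [349.6627 223.5317]  seen (349.2, 223.4) depth pt [ 0.4725 -0.1834  0.2038] [ 0.4686 -0.1306  0.1974]
[ 0.5836 -0.0482  0.3133] [ 0.0044  0.1751 -0.9845]
max mm 14.9 deg 3.5
{"x": 0.009, "y": -0.0055, "z": 0.01, "rx": -0.1, "ry": 0.6, "rz": 3.3, "hand": 0.0},
{"x": 0.009, "y": -0.0065, "z": 0.01, "rx": -0.1, "ry": 0.6, "rz": 3.4, "hand": 0.0},
{"x": 0.008, "y": -0.0065, "z": 0.0105, "rx": -0.1, "ry": 0.5, "rz": 3.3, "hand": 0.0},
{"x": 0.0075, "y": -0.007, "z": 0.0105, "rx": -0.2, "ry": 0.6, "rz": 3.3, "hand": 0.0},
{"x": 0.0075, "y": -0.0075, "z": 0.01, "rx": -0.1, "ry": 0.6, "rz": 3.3, "hand": 0.0},
{"x": 0.0065, "y": -0.008, "z": 0.0105, "rx": -0.1, "ry": 0.6, "rz": 3.4, "hand": 0.0},
{"x": 0.006, "y": -0.0085, "z": 0.0105, "rx": -0.1, "ry": 0.5, "rz": 3.3, "hand": 0.0},
{"x": 0.0055, "y": -0.009, "z": 0.0105, "rx": -0.1, "ry": 0.6, "rz": 3.3, "hand": 0.0},
{"x": 0.005, "y": -0.009, "z": 0.0105, "rx": -0.1, "ry": 0.6, "rz": 3.3, "hand": 0.0},
{"x": 0.004, "y": -0.0095, "z": 0.0105, "rx": -0.1, "ry": 0.6, "rz": 3.4, "hand": 0.0},
{"x": 0.0035, "y": -0.0095, "z": 0.0105, "rx": -0.1, "ry": 0.5, "rz": 3.3, "hand": 0.0},
{"x": 0.003, "y": -0.0095, "z": 0.011, "rx": -0.2, "ry": 0.6, "rz": 3.3, "hand": 0.0},
```

The in-hand model predicts the tip at (349.7,223.5); it's seen at (349.2,223.4). Next I'll move to the pre-insert pose.

Request:
play_rows(increments=[{"x": 0.009, "y": -0.0055, "z": 0.01, "rx": -0.1, "ry": 0.6, "rz": 3.3, "hand": 0.0}, {"x": 0.009, "y": -0.0065, "z": 0.01, "rx": -0.1, "ry": 0.6, "rz": 3.4, "hand": 0.0}, {"x": 0.008, "y": -0.0065, "z": 0.0105, "rx": -0.1, "ry": 0.5, "rz": 3.3, "hand": 0.0}, {"x": 0.0075, "y": -0.007, "z": 0.0105, "rx": -0.2, "ry": 0.6, "rz": 3.3, "hand": 0.0}, {"x": 0.0075, "y": -0.0075, "z": 0.01, "rx": -0.1, "ry": 0.6, "rz": 3.3, "hand": 0.0}, {"x": 0.0065, "y": -0.008, "z": 0.0105, "rx": -0.1, "ry": 0.6, "rz": 3.4, "hand": 0.0}, {"x": 0.006, "y": -0.0085, "z": 0.0105, "rx": -0.1, "ry": 0.5, "rz": 3.3, "hand": 0.0}, {"x": 0.0055, "y": -0.009, "z": 0.0105, "rx": -0.1, "ry": 0.6, "rz": 3.3, "hand": 0.0}, {"x": 0.005, "y": -0.009, "z": 0.0105, "rx": -0.1, "ry": 0.6, "rz": 3.3, "hand": 0.0}, {"x": 0.004, "y": -0.0095, "z": 0.0105, "rx": -0.1, "ry": 0.6, "rz": 3.4, "hand": 0.0}, {"x": 0.0035, "y": -0.0095, "z": 0.0105, "rx": -0.1, "ry": 0.5, "rz": 3.3, "hand": 0.0}, {"x": 0.003, "y": -0.0095, "z": 0.011, "rx": -0.2, "ry": 0.6, "rz": 3.3, "hand": 0.0}])

```text
t: 11.08
position: [0.5841, -0.0489, 0.3118]
orientation: [0.533, -0.445, 0.552, -0.462]
ft_force: [-0.1, -0.2, -1.7]
finger_gap: 0.0133
```

Request:
play_rows(increments=[{"x": 0, "y": 0, "z": 0, "rx": 0, "ry": 0, "rz": 0, "hand": 0.0}, {"x": 0, "y": 0, "z": 0, "rx": 0, "ry": 0, "rz": 0, "hand": 0.0}, {"x": 0, "y": 0, "z": 0, "rx": 0, "ry": 0, "rz": 0, "hand": 0.0}])

```text
t: 11.33
position: [0.5833, -0.0484, 0.3112]
orientation: [0.532, -0.446, 0.551, -0.463]
ft_force: [-0.0, 0.6, -0.7]
finger_gap: 0.0134
```

```bash
python3 look.py 10; python3 - <<'E'
from dip import *
np.set_printoptions(precision=4,suppress=True)
p,Rt,o=now(); og,D=dip_of(p,Rt); tip=og-.15*D[:,0]; print("t",o["t"],"origin",og,"tip",tip,"ang",np.degrees(np.arccos(D[:,0]@AX)),o["finger_gap"],o["ft_force"])
t=load("top",10);s=load("side",10)
d=tip-MOUTH; print("axial",d@AX,"lateral",d-AX*(d@AX))
for n,S,(a,b,k) in (("top",t,(310,160,7)),("side",s,(260,110,7))):
    print(n,"tip",(w2px(S,tip)-[a,b]+.43)*k,"orig",(w2px(S,og)-[a,b]+.43)*k,"mouth",(w2px(S,MOUTH)-[a,b]+.43)*k)
crop("top",10,(310,160,420,240),7,"dt10.png"); crop("side",10,(260,110,370,190),7,"ds10.png")
E
```

```text
t 11.4333 origin [ 0.5808 -0.0766  0.2822] tip [ 0.5766 -0.1916  0.1859] ang nan 0.01323468910333884 [-0.1342  0.6922 -1.5922]
axial 0.04929837062821221 lateral [-0.0007  0.0007 -0.0008]
top tip [287.1479 207.8018] orig [ 28.2971 143.847 ] mouth [366.7462 224.9579]
side tip [189.3087 304.2222] orig [ 70.8656 320.9583] mouth [222.8507 296.8072]<stdin>:3: RuntimeWarning: invalid value encountered in arccos
```

View pics/dt10.png

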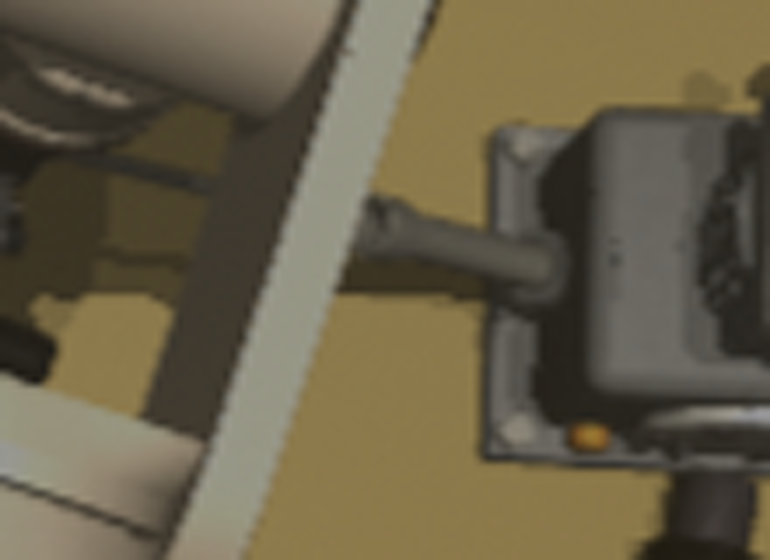

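View pics/ds10.png

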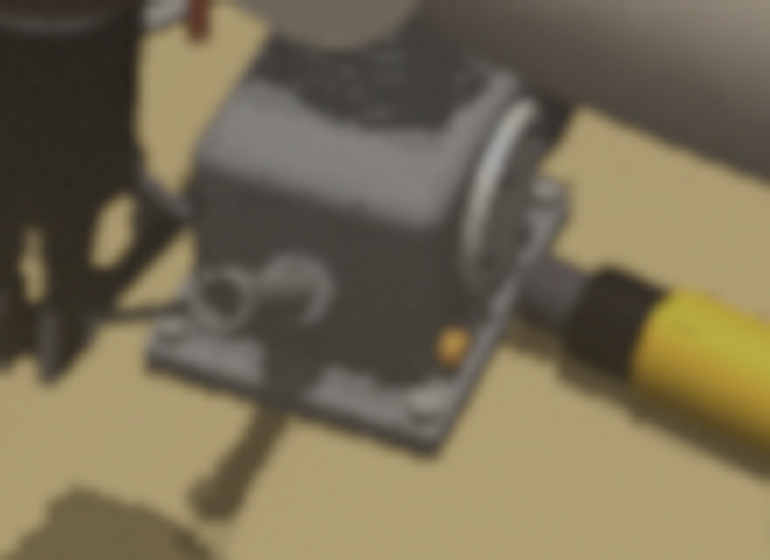

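The side view shows the rod tip at (192,304), where the model predicts (189,304), pointing at the mouth at (222,298). I'll insert in stages.

```bash
cat > ins.py <<'E'
from dip import *
import sys
np.set_printoptions(precision=4,suppress=True)
s=float(sys.argv[1]); n=int(sys.argv[2])
p,Rt,o=now(); og,D=dip_of(p,Rt); d=og-MOUTH
print("t",o["t"],"axial",d@AX,"lat",Rt.T@(d-AX*(d@AX)),"h-AX tool",Rt.T@np.cross(D[:,0],AX)*57.3,o["ft_force"],o["torque"],o["finger_gap"])
q,B=tool_for(MOUTH+s*AX,dframe(AX))
plan(p,Rt,q,B,n,hand=0.0)
E
python3 ins.py 0.095 10
```

```text
t 11.4333 axial 0.19930247037244084 lat [-0.0006  0.0011 -0.0005] h-AX tool [ 0.0435 -0.0759  0.0868] [-0.1342  0.6922 -1.5922] [-0.0747  0.0021 -0.0001] 0.01323468910333884
max mm 11.0 deg 0.1
{"x": 0.009, "y": 0.005, "z": 0.0, "rx": 0.0, "ry": 0.0, "rz": 0.0, "hand": 0.0},
{"x": 0.009, "y": 0.005, "z": 0.0, "rx": 0.0, "ry": 0.0, "rz": 0.0, "hand": 0.0},
{"x": 0.0095, "y": 0.0055, "z": 0.0, "rx": 0.1, "ry": 0.0, "rz": 0.0, "hand": 0.0},
{"x": 0.009, "y": 0.005, "z": 0.0005, "rx": -0.0, "ry": 0.0, "rz": 0.0, "hand": 0.0},
{"x": 0.009, "y": 0.005, "z": 0.0, "rx": -0.0, "ry": 0.0, "rz": 0.0, "hand": 0.0},
{"x": 0.009, "y": 0.005, "z": 0.0, "rx": 0.0, "ry": 0.0, "rz": 0.1, "hand": 0.0},
{"x": 0.009, "y": 0.005, "z": 0.0, "rx": 0.0, "ry": 0.0, "rz": -0.0, "hand": 0.0},
{"x": 0.0095, "y": 0.0055, "z": 0.0, "rx": 0.1, "ry": 0.0, "rz": -0.0, "hand": 0.0},
{"x": 0.009, "y": 0.005, "z": 0.0, "rx": -0.0, "ry": 0.0, "rz": -0.0, "hand": 0.0},
{"x": 0.009, "y": 0.005, "z": 0.0, "rx": -0.0, "ry": 0.0, "rz": -0.0, "hand": 0.0},
```

Request:
play_rows(increments=[{"x": 0.009, "y": 0.005, "z": 0.0, "rx": 0.0, "ry": 0.0, "rz": 0.0, "hand": 0.0}, {"x": 0.009, "y": 0.005, "z": 0.0, "rx": 0.0, "ry": 0.0, "rz": 0.0, "hand": 0.0}, {"x": 0.0095, "y": 0.0055, "z": 0.0, "rx": 0.1, "ry": 0.0, "rz": 0.0, "hand": 0.0}, {"x": 0.009, "y": 0.005, "z": 0.0005, "rx": 0, "ry": 0.0, "rz": 0.0, "hand": 0.0}, {"x": 0.009, "y": 0.005, "z": 0.0, "rx": 0, "ry": 0.0, "rz": 0.0, "hand": 0.0}, {"x": 0.009, "y": 0.005, "z": 0.0, "rx": 0.0, "ry": 0.0, "rz": 0.1, "hand": 0.0}, {"x": 0.009, "y": 0.005, "z": 0.0, "rx": 0.0, "ry": 0.0, "rz": 0, "hand": 0.0}, {"x": 0.0095, "y": 0.0055, "z": 0.0, "rx": 0.1, "ry": 0.0, "rz": 0, "hand": 0.0}, {"x": 0.009, "y": 0.005, "z": 0.0, "rx": 0, "ry": 0.0, "rz": 0, "hand": 0.0}, {"x": 0.009, "y": 0.005, "z": 0.0, "rx": 0, "ry": 0.0, "rz": 0, "hand": 0.0}, {"x": 0, "y": 0, "z": 0.0, "rx": 0, "ry": 0.0, "rz": 0, "hand": 0.0}])

```text
t: 12.35
position: [0.5807, -0.1305, 0.2447]
orientation: [0.533, -0.444, 0.551, -0.463]
ft_force: [-1.3, 0.1, -2.4]
finger_gap: 0.0133
```

```bash
python3 look.py 11; python3 ins.py 0.012 9; python3 - <<'E'
from h import *
crop("top",11,(310,160,420,240),7,"dt11.png"); crop("side",11,(260,110,370,190),7,"ds11.png")
E
```

```text
t 12.45 axial 0.09471483527222976 lat [ 0.0004 -0.0007  0.0003] h-AX tool [ 0.0096 -0.0166 -0.0628] [ 0.4403  0.5627 -1.7455] [-0.0519  0.0159 -0.004 ] 0.013177161595289035
max mm 9.4 deg 0.1
{"x": 0.008, "y": 0.0045, "z": 0.0, "rx": -0.0, "ry": -0.0, "rz": -0.0, "hand": 0.0},
{"x": 0.008, "y": 0.005, "z": 0.0, "rx": -0.0, "ry": -0.0, "rz": -0.0, "hand": 0.0},
{"x": 0.008, "y": 0.0045, "z": 0.0, "rx": -0.0, "ry": -0.0, "rz": -0.0, "hand": 0.0},
{"x": 0.0075, "y": 0.0045, "z": 0.0, "rx": -0.0, "ry": -0.0, "rz": -0.0, "hand": 0.0},
{"x": 0.008, "y": 0.005, "z": 0.0, "rx": -0.0, "ry": -0.0, "rz": -0.0, "hand": 0.0},
{"x": 0.008, "y": 0.0045, "z": 0.0, "rx": -0.0, "ry": -0.0, "rz": -0.0, "hand": 0.0},
{"x": 0.008, "y": 0.0045, "z": 0.0, "rx": -0.0, "ry": -0.0, "rz": -0.0, "hand": 0.0},
{"x": 0.008, "y": 0.0045, "z": 0.0, "rx": -0.0, "ry": -0.0, "rz": -0.1, "hand": 0.0},
{"x": 0.008, "y": 0.005, "z": 0.0, "rx": -0.1, "ry": -0.1, "rz": 0.0, "hand": 0.0},
```

View pics/dt11.png

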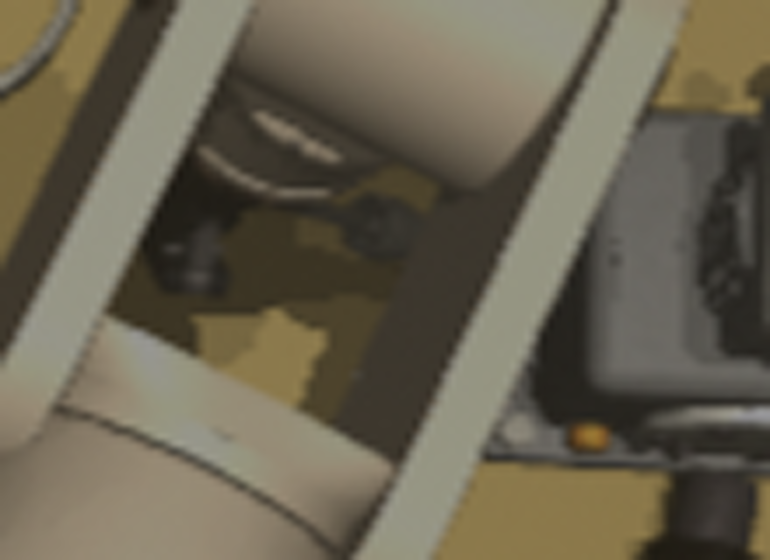

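View pics/ds11.png

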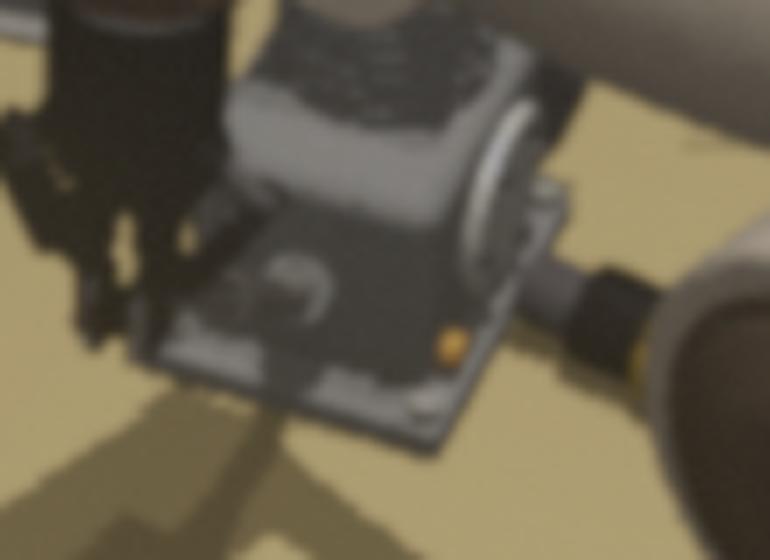

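Forces are low and the rod is going in; the mouth is now hidden behind the gripper in both crops. I'll continue.

Request:
play_rows(increments=[{"x": 0.008, "y": 0.0045, "z": 0.0, "rx": 0, "ry": 0, "rz": 0, "hand": 0.0}, {"x": 0.008, "y": 0.005, "z": 0.0, "rx": 0, "ry": 0, "rz": 0, "hand": 0.0}, {"x": 0.008, "y": 0.0045, "z": 0.0, "rx": 0, "ry": 0, "rz": 0, "hand": 0.0}, {"x": 0.0075, "y": 0.0045, "z": 0.0, "rx": 0, "ry": 0, "rz": 0, "hand": 0.0}, {"x": 0.008, "y": 0.005, "z": 0.0, "rx": 0, "ry": 0, "rz": 0, "hand": 0.0}, {"x": 0.008, "y": 0.0045, "z": 0.0, "rx": 0, "ry": 0, "rz": 0, "hand": 0.0}, {"x": 0.008, "y": 0.0045, "z": 0.0, "rx": 0, "ry": 0, "rz": 0, "hand": 0.0}, {"x": 0.008, "y": 0.0045, "z": 0.0, "rx": 0, "ry": 0, "rz": 0, "hand": 0.0}, {"x": 0.008, "y": 0.005, "z": 0.0, "rx": 0, "ry": 0, "rz": 0, "hand": 0.0}, {"x": 0, "y": 0, "z": 0, "rx": 0, "ry": 0, "rz": 0, "hand": 0.0}])

```text
t: 13.28
position: [0.5784, -0.1933, 0.1908]
orientation: [0.533, -0.444, 0.551, -0.463]
ft_force: [-0.9, 0.7, -1.2]
finger_gap: 0.0133
```

```bash
python3 ins.py 0.0 6
```

```text
t 13.2833 axial 0.010060261092014362 lat [-0.0003  0.0005 -0.0002] h-AX tool [ 0.0433 -0.0751 -0.0731] [-0.8669  0.6878 -1.1656] [-0.1088  0.0008  0.0349] 0.013327146330967588
max mm 1.8 deg 0.1
{"x": 0.0015, "y": 0.001, "z": 0.0, "rx": 0.0, "ry": -0.0, "rz": -0.0, "hand": 0.0},
{"x": 0.0015, "y": 0.0005, "z": 0.0, "rx": 0.0, "ry": -0.0, "rz": -0.0, "hand": 0.0},
{"x": 0.0015, "y": 0.001, "z": 0.0, "rx": 0.0, "ry": -0.0, "rz": -0.0, "hand": 0.0},
{"x": 0.0015, "y": 0.0005, "z": 0.0, "rx": 0.0, "ry": -0.1, "rz": -0.0, "hand": 0.0},
{"x": 0.0015, "y": 0.001, "z": 0.0, "rx": 0.0, "ry": 0.0, "rz": -0.1, "hand": 0.0},
{"x": 0.0015, "y": 0.0005, "z": 0.0, "rx": 0.0, "ry": 0.0, "rz": 0.0, "hand": 0.0},
```

Request:
play_rows(increments=[{"x": 0.0015, "y": 0.001, "z": 0.0, "rx": 0, "ry": 0, "rz": 0, "hand": 0.0}, {"x": 0.0015, "y": 0.0005, "z": 0.0, "rx": 0, "ry": 0, "rz": 0, "hand": 0.0}, {"x": 0.0015, "y": 0.001, "z": 0.0, "rx": 0, "ry": 0, "rz": 0, "hand": 0.0}, {"x": 0.0015, "y": 0.0005, "z": 0.0, "rx": 0, "ry": 0, "rz": 0, "hand": 0.0}, {"x": 0.0015, "y": 0.001, "z": 0.0, "rx": 0, "ry": 0, "rz": 0, "hand": 0.0}, {"x": 0, "y": 0, "z": 0, "rx": 0, "ry": 0, "rz": 0, "hand": 0.0}])

```text
t: 13.78
position: [0.5786, -0.1988, 0.1871]
orientation: [0.534, -0.444, 0.55, -0.463]
ft_force: [0.6, 0.2, -0.8]
finger_gap: 0.0133
```

```bash
python3 ins.py -0.003 3
```

```text
t 13.7833 axial 0.003407824164756527 lat [ 0.0001 -0.0002  0.0003] h-AX tool [-0.0076  0.0133 -0.0433] [ 0.5506  0.2362 -0.8076] [-0.0059 -0.0573  0.0223] 0.013316669423846367
max mm 2.2 deg 0.1
{"x": 0.002, "y": 0.001, "z": 0.0, "rx": -0.0, "ry": -0.0, "rz": -0.0, "hand": 0.0},
{"x": 0.0015, "y": 0.0015, "z": 0.0, "rx": -0.0, "ry": -0.0, "rz": -0.0, "hand": 0.0},
{"x": 0.002, "y": 0.001, "z": 0.0, "rx": -0.1, "ry": -0.0, "rz": -0.0, "hand": 0.0},
```

Request:
play_rows(increments=[{"x": 0.001, "y": 0.0005, "z": 0.0, "rx": 0, "ry": 0, "rz": 0, "hand": 0.0}, {"x": 0.001, "y": 0.0005, "z": 0.0, "rx": 0, "ry": 0, "rz": 0, "hand": 0.0}, {"x": 0.001, "y": 0.0005, "z": 0.0, "rx": 0, "ry": 0, "rz": 0, "hand": 0.0}, {"x": 0, "y": 0, "z": 0, "rx": 0, "ry": 0, "rz": 0, "hand": 0.0}])

```text
t: 14.12
position: [0.5786, -0.2006, 0.1859]
orientation: [0.534, -0.444, 0.55, -0.463]
ft_force: [-2.2, 9.2, 8.2]
finger_gap: 0.0137
```

```bash
python3 ins.py -0.003 2
```

```text
t 14.1167 axial 0.0013040588231245012 lat [ 0.0002 -0.0003  0.0004] h-AX tool [-0.0312  0.0545 -0.1286] [-2.1911  9.2098  8.1604] [ 1.383   0.3063 -0.0312] 0.013746367225472964
max mm 2.3 deg 0.1
{"x": 0.0015, "y": 0.0015, "z": 0.0, "rx": -0.0, "ry": 0.0, "rz": -0.1, "hand": 0.0},
{"x": 0.002, "y": 0.001, "z": -0.0005, "rx": -0.1, "ry": 0.0, "rz": -0.0, "hand": 0.0},
```

The collar is in contact: 12 N back along the tube. I'll add a small push and hold.

Request:
play_rows(increments=[{"x": 0.001, "y": 0.0005, "z": 0.0, "rx": 0, "ry": 0, "rz": 0, "hand": 0.0}, {"x": 0, "y": 0, "z": 0, "rx": 0, "ry": 0, "rz": 0, "hand": 0.0}, {"x": 0, "y": 0, "z": 0, "rx": 0, "ry": 0, "rz": 0, "hand": 0.0}, {"x": 0, "y": 0, "z": 0, "rx": 0, "ry": 0, "rz": 0, "hand": 0.0}, {"x": 0, "y": 0, "z": 0, "rx": 0, "ry": 0, "rz": 0, "hand": 0.0}])

```text
t: 14.53
position: [0.5786, -0.2007, 0.1859]
orientation: [0.535, -0.444, 0.55, -0.463]
ft_force: [-4.5, 15.2, 15.1]
finger_gap: 0.0132
```

```bash
python3 look.py 12; python3 ins.py 0.0 2;  python3 - <<'E'
from h import *
crop("top",12,(310,160,420,240),7,"dt12.png"); crop("side",12,(230,90,390,200),5,"ds12.png")
E
```

```text
t 14.6333 axial 0.0012225284029731799 lat [ 0.0002 -0.0003  0.0005] h-AX tool [-0.0503  0.0879 -0.1826] [-4.0559 15.83   14.8525] [2.5681 0.7472 0.076 ] 0.01338304145792605
max mm 0.9 deg 0.1
{"x": 0.0005, "y": 0.0005, "z": 0.0, "rx": -0.1, "ry": 0.0, "rz": -0.1, "hand": 0.0},
{"x": 0.0005, "y": 0.0005, "z": -0.0005, "rx": -0.0, "ry": 0.1, "rz": -0.1, "hand": 0.0},
```

View pics/ds12.png

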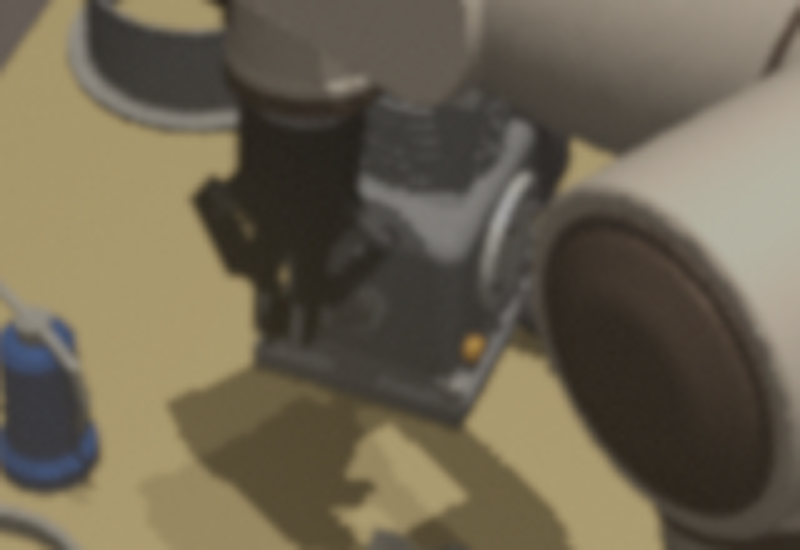

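View pics/dt12.png

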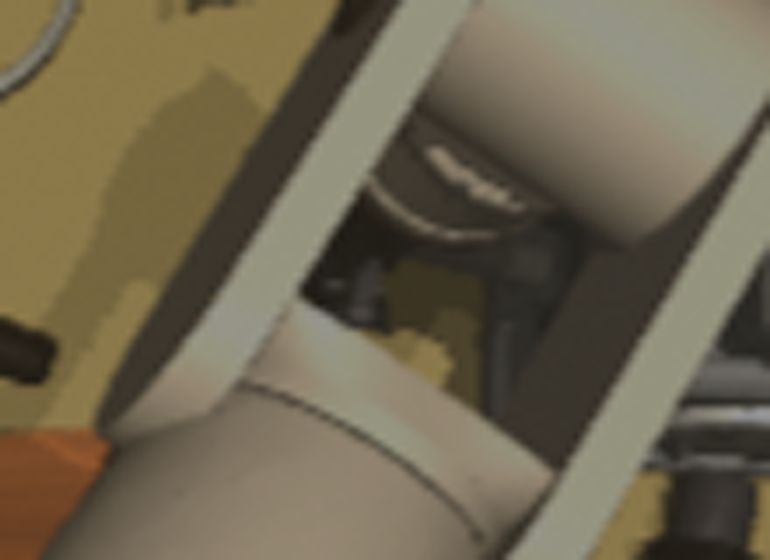

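The push rose to 22 N with no further axial motion (model: 1.2 mm, within its error), and only the mouth can stop the collar. It has been held for more than 0.5 s. Now I'll draw it out.

```bash
python3 ins.py 0.2 16
```

```text
t 14.6333 axial 0.0012225284029731799 lat [ 0.0002 -0.0003  0.0005] h-AX tool [-0.0503  0.0879 -0.1826] [-4.0559 15.83   14.8525] [2.5681 0.7472 0.076 ] 0.01338304145792605
max mm 12.8 deg 0.1
{"x": -0.011, "y": -0.006, "z": 0.0, "rx": -0.0, "ry": 0.0, "rz": -0.0, "hand": 0.0},
{"x": -0.0105, "y": -0.0065, "z": 0.0, "rx": -0.0, "ry": 0.0, "rz": -0.0, "hand": 0.0},
{"x": -0.011, "y": -0.006, "z": 0.0, "rx": -0.0, "ry": 0.0, "rz": -0.0, "hand": 0.0},
{"x": -0.0105, "y": -0.006, "z": 0.0, "rx": -0.0, "ry": 0.0, "rz": -0.0, "hand": 0.0},
{"x": -0.011, "y": -0.006, "z": 0.0, "rx": -0.0, "ry": 0.0, "rz": -0.1, "hand": 0.0},
{"x": -0.011, "y": -0.0065, "z": 0.0, "rx": -0.0, "ry": 0.0, "rz": 0.0, "hand": 0.0},
{"x": -0.0105, "y": -0.006, "z": 0.0, "rx": -0.0, "ry": 0.0, "rz": 0.0, "hand": 0.0},
{"x": -0.011, "y": -0.006, "z": 0.0, "rx": -0.1, "ry": 0.0, "rz": 0.0, "hand": 0.0},
{"x": -0.0105, "y": -0.0065, "z": 0.0, "rx": 0.0, "ry": 0.0, "rz": -0.0, "hand": 0.0},
{"x": -0.011, "y": -0.006, "z": 0.0, "rx": 0.0, "ry": 0.0, "rz": -0.0, "hand": 0.0},
{"x": -0.011, "y": -0.006, "z": 0.0, "rx": 0.0, "ry": 0.0, "rz": -0.0, "hand": 0.0},
{"x": -0.0105, "y": -0.006, "z": -0.0005, "rx": 0.0, "ry": 0.0, "rz": -0.0, "hand": 0.0},
{"x": -0.011, "y": -0.0065, "z": 0.0, "rx": 0.0, "ry": 0.0, "rz": -0.0, "hand": 0.0},
{"x": -0.0105, "y": -0.006, "z": 0.0, "rx": 0.0, "ry": 0.1, "rz": -0.1, "hand": 0.0},
{"x": -0.011, "y": -0.006, "z": 0.0, "rx": 0.0, "ry": -0.0, "rz": 0.0, "hand": 0.0},
{"x": -0.011, "y": -0.0065, "z": 0.0, "rx": -0.0, "ry": -0.0, "rz": 0.0, "hand": 0.0},
```

Request:
play_rows(increments=[{"x": -0.011, "y": -0.006, "z": 0.0, "rx": 0, "ry": 0, "rz": 0, "hand": 0.0}, {"x": -0.0105, "y": -0.0065, "z": 0.0, "rx": 0, "ry": 0, "rz": 0, "hand": 0.0}, {"x": -0.011, "y": -0.006, "z": 0.0, "rx": 0, "ry": 0, "rz": 0, "hand": 0.0}, {"x": -0.0105, "y": -0.006, "z": 0.0, "rx": 0, "ry": 0, "rz": 0, "hand": 0.0}, {"x": -0.011, "y": -0.006, "z": 0.0, "rx": 0, "ry": 0, "rz": -0.1, "hand": 0.0}, {"x": -0.011, "y": -0.0065, "z": 0.0, "rx": 0, "ry": 0, "rz": 0.0, "hand": 0.0}, {"x": -0.0105, "y": -0.006, "z": 0.0, "rx": 0, "ry": 0, "rz": 0, "hand": 0.0}, {"x": -0.011, "y": -0.006, "z": 0, "rx": 0, "ry": 0, "rz": 0, "hand": 0.0}])

```text
t: 15.3
position: [0.5813, -0.1248, 0.2489]
orientation: [0.534, -0.445, 0.55, -0.464]
ft_force: [0.4, 0.0, -2.3]
finger_gap: 0.0129
```

Request:
play_rows(increments=[{"x": -0.0105, "y": -0.0065, "z": 0.0, "rx": 0, "ry": 0, "rz": 0, "hand": 0.0}, {"x": -0.011, "y": -0.006, "z": 0.0, "rx": 0, "ry": 0, "rz": 0, "hand": 0.0}, {"x": -0.011, "y": -0.006, "z": 0.0, "rx": 0, "ry": 0, "rz": 0, "hand": 0.0}, {"x": -0.0105, "y": -0.006, "z": 0, "rx": 0, "ry": 0, "rz": 0, "hand": 0.0}, {"x": -0.011, "y": -0.0065, "z": 0.0, "rx": 0, "ry": 0, "rz": 0, "hand": 0.0}, {"x": -0.0105, "y": -0.006, "z": 0.0, "rx": 0, "ry": 0, "rz": 0, "hand": 0.0}, {"x": -0.011, "y": -0.006, "z": 0.0, "rx": 0, "ry": 0, "rz": 0, "hand": 0.0}, {"x": -0.011, "y": -0.0065, "z": 0.0, "rx": 0, "ry": 0, "rz": 0, "hand": 0.0}, {"x": 0, "y": 0, "z": 0.0, "rx": 0, "ry": 0, "rz": 0, "hand": 0.0}, {"x": 0, "y": 0, "z": 0.0, "rx": 0, "ry": 0, "rz": 0, "hand": 0.0}])

```text
t: 16.13
position: [0.5841, -0.0489, 0.3122]
orientation: [0.534, -0.445, 0.55, -0.464]
ft_force: [-1.0, -0.4, -1.0]
finger_gap: 0.0132
```

```bash
python3 look.py 13; python3 - <<'E'
from dip import *
np.set_printoptions(precision=4,suppress=True)
p,Rt,o=now(); og,D=dip_of(p,Rt); tip=og-.15*D[:,0]; d=tip-MOUTH; print("t",o["t"],"origin",og,"tip",tip,"ax",d@AX,o["finger_gap"],o["ft_force"])
S=load("side",13); print((w2px(S,tip)-[260,110]+.43)*7,(w2px(S,og)-[260,110]+.43)*7)
crop("side",13,(260,110,370,190),7,"ds13.png")
crop("top",13,(310,160,420,240),7,"dt13.png"); S=load("top",13); print((w2px(S,tip)-[310,160]+.43)*7,(w2px(S,og)-[310,160]+.43)*7)
# target
L=np.array([.5165,.2495,.300])
for hd in ([0,1,0],[-.3,.954,0],[-.6,.8,0]):
    D2=dframe(hd); q,B=tool_for(np.array([L[0],L[1],.2])+.15*D2[:,0],D2); print(hd,q,B[:,1],"z bearing",np.degrees(np.arctan2(B[1,2],B[0,2])),"j1",np.degrees(np.arctan2(q[1],q[0])))
print(np.degrees(o["joints"]))
E
```

```text
t 16.2333 origin [ 0.5817 -0.0783  0.2816] tip [ 0.5777 -0.1932  0.1853] ax 0.047669301782776015 0.013065077109449598 [-1.5123 -0.3555 -1.9618]
[188.4805 302.1158] [ 70.5804 318.5873]
[290.8599 205.7133] [ 32.5237 142.1057]
[0, 1, 0] [0.5177 0.4406 0.2043] [-0.0017 -0.4986 -0.8668] z bearing -0.07470180730401128 j1 40.40084128381952
[-0.3, 0.954, 0] [0.4603 0.4322 0.2043] [ 0.148  -0.4761 -0.8668] z bearing 17.381856326362872 j1 43.19498978095
[-0.6, 0.8, 0] [0.4028 0.4032 0.2043] [ 0.2978 -0.3999 -0.8668] z bearing 36.79519583854001 j1 45.025463775598865
[-17.3372   9.9357  75.0735   9.7439  97.6197 -14.2037]
```

View pics/ds13.png

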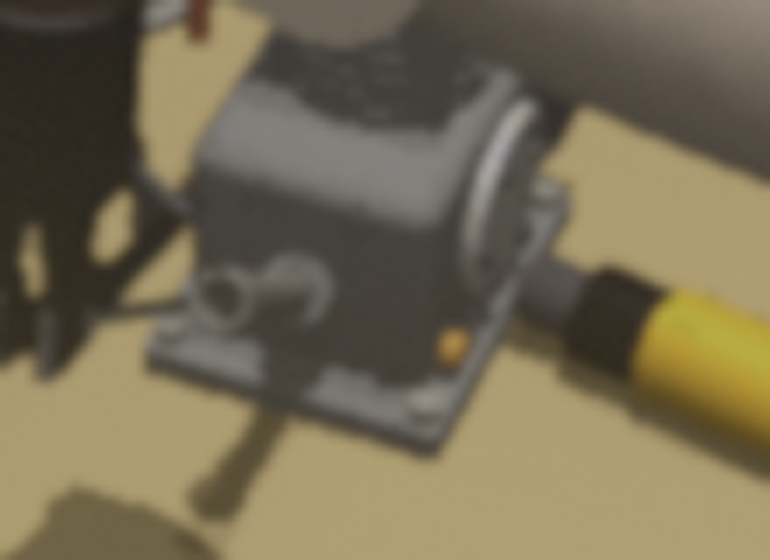

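View pics/dt13.png

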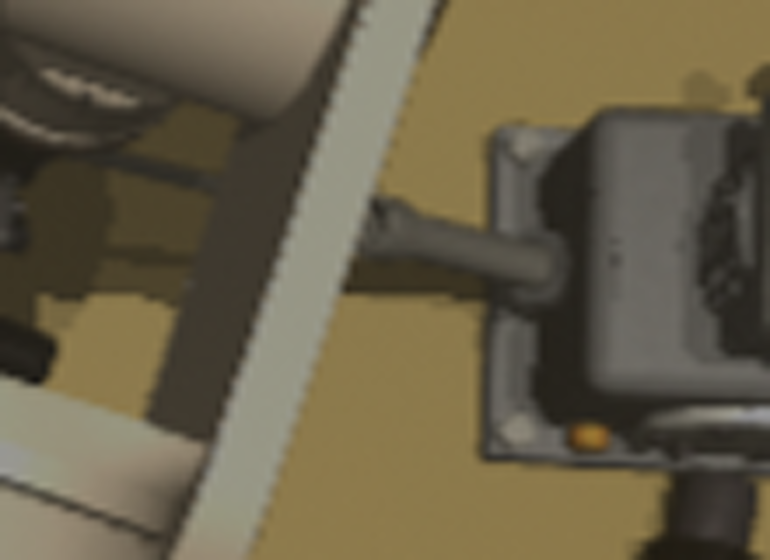

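The tip is drawn out about 48 mm beyond the mouth, seen at (190,303) and predicted at (188,302), so it hasn't slipped. Next comes a high path over the magnifier, then a slide of the rod in under the lens from its +y side.

```bash
cat > fin.py <<'E'
from dip import *
np.set_printoptions(precision=4,suppress=True)
LC=np.array([.5165,.2495,.300]); HD=np.array([-.3,.954,0]); HD/=np.linalg.norm(HD)
def fpose(back,dz=-.1):
    D2=dframe(HD); return tool_for(LC+[0,0,dz]+(.15+back)*D2[:,0],D2)
E
python3 - <<'E'
from fin import *
p,Rt,o=now()
q,B=fpose(.12); print(q)
w1=np.array([.50,.06,.47]); w2=np.array([q[0],q[1],.45])
print("A");p,Rt=plan(p,Rt,w1,B,11,hand=0.0)
print("B");p,Rt=plan(p,Rt,w2,B,17,hand=0.0)
E
```

```text
[0.4243 0.5467 0.2043]
A
max mm 19.6 deg 4.0
{"x": -0.012, "y": -0.0125, "z": -0.008, "rx": 0.3, "ry": -1.8, "rz": -3.6, "hand": 0.0},
{"x": -0.0115, "y": -0.0135, "z": -0.0075, "rx": 0.3, "ry": -1.8, "rz": -3.6, "hand": 0.0},
{"x": -0.011, "y": -0.014, "z": -0.007, "rx": 0.3, "ry": -1.7, "rz": -3.6, "hand": 0.0},
{"x": -0.01, "y": -0.0145, "z": -0.007, "rx": 0.3, "ry": -1.8, "rz": -3.6, "hand": 0.0},
{"x": -0.0095, "y": -0.0155, "z": -0.0065, "rx": 0.4, "ry": -1.8, "rz": -3.6, "hand": 0.0},
{"x": -0.0085, "y": -0.016, "z": -0.006, "rx": 0.3, "ry": -1.8, "rz": -3.6, "hand": 0.0},
{"x": -0.008, "y": -0.0165, "z": -0.0055, "rx": 0.3, "ry": -1.7, "rz": -3.6, "hand": 0.0},
{"x": -0.007, "y": -0.017, "z": -0.0055, "rx": 0.3, "ry": -1.8, "rz": -3.6, "hand": 0.0},
{"x": -0.0055, "y": -0.0175, "z": -0.005, "rx": 0.3, "ry": -1.8, "rz": -3.6, "hand": 0.0},
{"x": -0.005, "y": -0.0175, "z": -0.0045, "rx": 0.3, "ry": -1.8, "rz": -3.6, "hand": 0.0},
{"x": -0.0045, "y": -0.0185, "z": -0.0045, "rx": 0.3, "ry": -1.7, "rz": -3.6, "hand": 0.0},
B
max mm 29.2 deg 0.0
{"x": -0.0255, "y": -0.0135, "z": 0.
[... 775 characters left out ...]
55, "y": -0.013, "z": 0.0045, "rx": 0.0, "ry": -0.0, "rz": 0.0, "hand": 0.0},
{"x": -0.0255, "y": -0.0135, "z": 0.004, "rx": 0.0, "ry": -0.0, "rz": 0.0, "hand": 0.0},
{"x": -0.0255, "y": -0.0135, "z": 0.0045, "rx": 0.0, "ry": -0.0, "rz": 0.0, "hand": 0.0},
{"x": -0.025, "y": -0.013, "z": 0.004, "rx": 0.0, "ry": -0.0, "rz": 0.0, "hand": 0.0},
{"x": -0.0255, "y": -0.0135, "z": 0.0045, "rx": 0.0, "ry": -0.0, "rz": 0.0, "hand": 0.0},
{"x": -0.0255, "y": -0.013, "z": 0.004, "rx": 0.0, "ry": -0.0, "rz": 0.0, "hand": 0.0},
{"x": -0.0255, "y": -0.0135, "z": 0.0045, "rx": 0.0, "ry": -0.0, "rz": 0.0, "hand": 0.0},
{"x": -0.0255, "y": -0.013, "z": 0.0045, "rx": 0.0, "ry": -0.0, "rz": 0.0, "hand": 0.0},
```

Request:
play_rows(increments=[{"x": -0.012, "y": -0.0125, "z": -0.008, "rx": 0.3, "ry": -1.8, "rz": -3.6, "hand": 0.0}, {"x": -0.0115, "y": -0.0135, "z": -0.0075, "rx": 0.3, "ry": -1.8, "rz": -3.6, "hand": 0.0}, {"x": -0.011, "y": -0.014, "z": -0.007, "rx": 0.3, "ry": -1.7, "rz": -3.6, "hand": 0.0}, {"x": -0.01, "y": -0.0145, "z": -0.007, "rx": 0.3, "ry": -1.8, "rz": -3.6, "hand": 0.0}, {"x": -0.0095, "y": -0.0155, "z": -0.0065, "rx": 0.4, "ry": -1.8, "rz": -3.6, "hand": 0.0}, {"x": -0.0085, "y": -0.016, "z": -0.006, "rx": 0.3, "ry": -1.8, "rz": -3.6, "hand": 0.0}, {"x": -0.008, "y": -0.0165, "z": -0.0055, "rx": 0.3, "ry": -1.7, "rz": -3.6, "hand": 0.0}, {"x": -0.007, "y": -0.017, "z": -0.0055, "rx": 0.3, "ry": -1.8, "rz": -3.6, "hand": 0.0}, {"x": -0.0055, "y": -0.0175, "z": -0.005, "rx": 0.3, "ry": -1.8, "rz": -3.6, "hand": 0.0}, {"x": -0.005, "y": -0.0175, "z": -0.0045, "rx": 0.3, "ry": -1.8, "rz": -3.6, "hand": 0.0}, {"x": -0.0045, "y": -0.0185, "z": -0.0045, "rx": 0.3, "ry": -1.7, "rz": -3.6, "hand": 0.0}])

```text
t: 17.15
position: [0.4997, 0.0605, 0.4708]
orientation: [-0.441, 0.66, -0.256, 0.552]
ft_force: [0.1, 0.9, -1.0]
finger_gap: 0.0134
```

Request:
play_rows(increments=[{"x": -0.0255, "y": -0.0135, "z": 0.0045, "rx": 0.0, "ry": 0, "rz": 0.0, "hand": 0.0}, {"x": -0.0255, "y": -0.013, "z": 0.004, "rx": 0.0, "ry": 0, "rz": 0.0, "hand": 0.0}, {"x": -0.025, "y": -0.0135, "z": 0.0045, "rx": 0.0, "ry": 0, "rz": 0.0, "hand": 0.0}, {"x": -0.0255, "y": -0.013, "z": 0.004, "rx": 0.0, "ry": 0, "rz": 0.0, "hand": 0.0}, {"x": -0.0255, "y": -0.0135, "z": 0.0045, "rx": 0.0, "ry": 0, "rz": 0.0, "hand": 0.0}, {"x": -0.0255, "y": -0.013, "z": 0.004, "rx": 0.0, "ry": 0, "rz": 0.0, "hand": 0.0}, {"x": -0.0255, "y": -0.0135, "z": 0.0045, "rx": 0.0, "ry": 0, "rz": 0.0, "hand": 0.0}, {"x": -0.025, "y": -0.013, "z": 0.004, "rx": 0.0, "ry": 0, "rz": 0.0, "hand": 0.0}, {"x": -0.0255, "y": -0.0135, "z": 0.0045, "rx": 0.0, "ry": 0, "rz": 0.0, "hand": 0.0}])

```text
t: 17.9
position: [0.4598, 0.319, 0.4592]
orientation: [-0.442, 0.659, -0.258, 0.552]
ft_force: [-0.1, -0.3, -1.1]
finger_gap: 0.0138
```

```bash
python3 - <<'E'
from fin import *
p,Rt,o=now(); print(o["t"],p,o["joints"],o["ft_force"],o["finger_gap"])
q,B=fpose(.12)
p,Rt=plan(p,Rt,np.array([q[0],q[1],.45]),B,10,hand=0.0)
E
```

```text
17.9 [0.4598 0.319  0.4592] [ 0.7126  0.2547  0.9881 -0.5444  2.0588  0.1885] [-0.1234 -0.2791 -1.0945] 0.013752734516533874
max mm 23.5 deg 0.1
{"x": -0.02, "y": -0.0105, "z": 0.0035, "rx": 0.0, "ry": -0.0, "rz": 0.0, "hand": 0.0},
{"x": -0.0205, "y": -0.0105, "z": 0.0035, "rx": 0.0, "ry": -0.0, "rz": 0.0, "hand": 0.0},
{"x": -0.02, "y": -0.011, "z": 0.003, "rx": 0.0, "ry": -0.0, "rz": 0.0, "hand": 0.0},
{"x": -0.0205, "y": -0.0105, "z": 0.0035, "rx": 0.0, "ry": -0.0, "rz": 0.0, "hand": 0.0},
{"x": -0.02, "y": -0.0105, "z": 0.0035, "rx": 0.0, "ry": -0.0, "rz": 0.0, "hand": 0.0},
{"x": -0.02, "y": -0.0105, "z": 0.0035, "rx": 0.0, "ry": -0.0, "rz": 0.0, "hand": 0.0},
{"x": -0.0205, "y": -0.0105, "z": 0.0035, "rx": 0.0, "ry": -0.0, "rz": 0.0, "hand": 0.0},
{"x": -0.02, "y": -0.0105, "z": 0.003, "rx": 0.0, "ry": -0.0, "rz": 0.0, "hand": 0.0},
{"x": -0.0205, "y": -0.011, "z": 0.0035, "rx": 0.0, "ry": -0.0, "rz": 0.1, "hand": 0.0},
{"x": -0.02, "y": -0.0105, "z": 0.0035, "rx": 0.1, "ry": -0.0, "rz": -0.0, "hand": 0.0},
```

Request:
play_rows(increments=[{"x": -0.02, "y": -0.0105, "z": 0.0035, "rx": 0.0, "ry": 0, "rz": 0.0, "hand": 0.0}, {"x": -0.0205, "y": -0.0105, "z": 0.0035, "rx": 0.0, "ry": 0, "rz": 0.0, "hand": 0.0}, {"x": -0.02, "y": -0.011, "z": 0.003, "rx": 0.0, "ry": 0, "rz": 0.0, "hand": 0.0}, {"x": -0.0205, "y": -0.0105, "z": 0.0035, "rx": 0.0, "ry": 0, "rz": 0.0, "hand": 0.0}, {"x": -0.02, "y": -0.0105, "z": 0.0035, "rx": 0.0, "ry": 0, "rz": 0.0, "hand": 0.0}, {"x": -0.02, "y": -0.0105, "z": 0.0035, "rx": 0.0, "ry": 0, "rz": 0.0, "hand": 0.0}, {"x": -0.0205, "y": -0.0105, "z": 0.0035, "rx": 0.0, "ry": 0, "rz": 0.0, "hand": 0.0}, {"x": -0.02, "y": -0.0105, "z": 0.003, "rx": 0.0, "ry": 0, "rz": 0.0, "hand": 0.0}, {"x": -0.0205, "y": -0.011, "z": 0.0035, "rx": 0.0, "ry": 0, "rz": 0.1, "hand": 0.0}, {"x": -0.02, "y": -0.0105, "z": 0.0035, "rx": 0.1, "ry": 0, "rz": 0, "hand": 0.0}, {"x": 0, "y": 0, "z": 0, "rx": 0, "ry": 0, "rz": 0, "hand": 0.0}])

```text
t: 18.82
position: [0.4244, 0.5491, 0.447]
orientation: [-0.442, 0.66, -0.257, 0.55]
ft_force: [-0.3, 0.5, -1.9]
finger_gap: 0.0132
```

```bash
python3 look.py 14; python3 - <<'E'
from fin import *
p,Rt,o=now(); print(o["t"],p,o["joints"],o["ft_force"],o["finger_gap"])
q,B=fpose(.12); print(q)
p,Rt=plan(p,Rt,q,B,11,hand=0.0)
E
```

```text
18.9167 [0.425  0.5465 0.4488] [ 0.9675  0.7158  0.3379 -0.5786  2.3409  0.3069] [-0.7482 -0.3383 -0.9998] 0.013478815003217052
[0.4243 0.5467 0.2043]
max mm 22.6 deg 0.0
{"x": -0.011, "y": 0.019, "z": 0.0, "rx": -0.0, "ry": 0.0, "rz": 0.0, "hand": 0.0},
{"x": -0.0115, "y": 0.0195, "z": 0.0, "rx": -0.0, "ry": 0.0, "rz": 0.0, "hand": 0.0},
{"x": -0.011, "y": 0.019, "z": 0.0, "rx": -0.0, "ry": 0.0, "rz": 0.0, "hand": 0.0},
{"x": -0.011, "y": 0.0195, "z": 0.0, "rx": -0.0, "ry": 0.0, "rz": 0.0, "hand": 0.0},
{"x": -0.011, "y": 0.019, "z": 0.0, "rx": -0.0, "ry": 0.0, "rz": 0.0, "hand": 0.0},
{"x": -0.0115, "y": 0.0195, "z": 0.0, "rx": -0.0, "ry": 0.0, "rz": 0.0, "hand": 0.0},
{"x": -0.011, "y": 0.019, "z": 0.0, "rx": -0.0, "ry": 0.0, "rz": 0.0, "hand": 0.0},
{"x": -0.011, "y": 0.0195, "z": 0.0, "rx": -0.0, "ry": 0.0, "rz": 0.0, "hand": 0.0},
{"x": -0.011, "y": 0.019, "z": 0.0, "rx": -0.0, "ry": 0.0, "rz": 0.0, "hand": 0.0},
{"x": -0.0115, "y": 0.0195, "z": -0.0005, "rx": -0.0, "ry": 0.0, "rz": 0.0, "hand": 0.0},
{"x": -0.011, "y": 0.019, "z": 0.0, "rx": -0.0, "ry": 0.0, "rz": 0.0, "hand": 0.0},
```

View pics/side14.png

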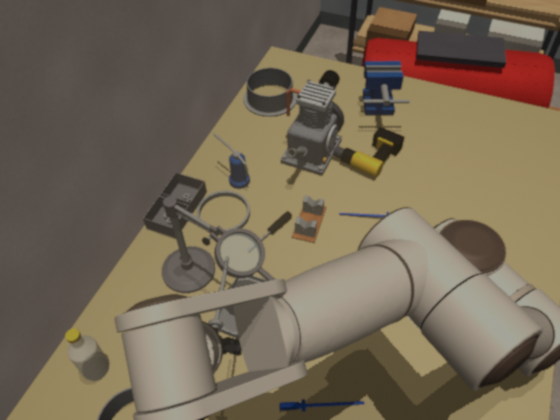

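View pics/top14.png

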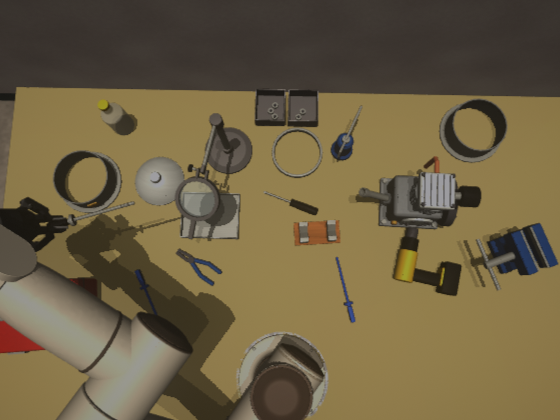

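The top view shows the rod from (75,217) to (133,205), well clear of the lens at (198,198); the magnifier and loose things are unmoved. I'll descend.

Request:
play_rows(increments=[{"x": -0.011, "y": 0.019, "z": 0.0, "rx": 0, "ry": 0.0, "rz": 0.0, "hand": 0.0}, {"x": -0.0115, "y": 0.0195, "z": 0.0, "rx": 0, "ry": 0.0, "rz": 0.0, "hand": 0.0}, {"x": -0.011, "y": 0.019, "z": 0.0, "rx": 0, "ry": 0.0, "rz": 0.0, "hand": 0.0}, {"x": -0.011, "y": 0.0195, "z": 0.0, "rx": 0, "ry": 0.0, "rz": 0.0, "hand": 0.0}, {"x": -0.011, "y": 0.019, "z": 0.0, "rx": 0, "ry": 0.0, "rz": 0.0, "hand": 0.0}, {"x": -0.0115, "y": 0.0195, "z": 0.0, "rx": 0, "ry": 0.0, "rz": 0.0, "hand": 0.0}, {"x": -0.011, "y": 0.019, "z": 0.0, "rx": 0, "ry": 0.0, "rz": 0.0, "hand": 0.0}, {"x": -0.011, "y": 0.0195, "z": 0.0, "rx": 0, "ry": 0.0, "rz": 0.0, "hand": 0.0}, {"x": -0.011, "y": 0.019, "z": 0.0, "rx": 0, "ry": 0.0, "rz": 0.0, "hand": 0.0}, {"x": -0.0115, "y": 0.0195, "z": 0, "rx": 0, "ry": 0.0, "rz": 0.0, "hand": 0.0}, {"x": -0.011, "y": 0.019, "z": 0.0, "rx": 0, "ry": 0.0, "rz": 0.0, "hand": 0.0}, {"x": 0, "y": 0, "z": 0.0, "rx": 0, "ry": 0.0, "rz": 0.0, "hand": 0.0}])

```text
t: 19.92
position: [0.424, 0.5446, 0.2025]
orientation: [-0.441, 0.66, -0.258, 0.551]
ft_force: [-0.1, -0.3, -1.4]
finger_gap: 0.0128
```

```bash
python3 lens.py 15; python3 - <<'E'
from fin import *
p,Rt,o=now(); print(o["t"],p,o["joints"],o["ft_force"],o["finger_gap"])
og,D=dip_of(p,Rt); tip=og-.15*D[:,0]; print("tip",tip,"h",D[:,0])
t=load("top",15);s=load("side",15);print("tip px top",w2px(t,tip),"side",w2px(s,tip),"collar",w2px(t,og+.004*D[:,0]),w2px(s,og+.004*D[:,0]))
crop("top",15,(70,150,250,280),4.4,"dt15.png");crop("side",15,(140,220,320,355),4.4,"ds15.png")
q,B=fpose(0); print(q)
p,Rt=plan(p,Rt,q,B,10,hand=0.0)
E
```

```text
side lens 871 [0.5185 0.2489 0.2677] n [-0.3811  0.0837  0.9207] 22.96619089271011
ring bbox [0.5057 0.1853 0.28  ] [0.5919 0.3093 0.3084]
top lens 737 [0.5172 0.2488 0.2701] n [-0.3931  0.0816  0.9159] 23.67207875509575
ring bbox [0.4968 0.1853 0.28  ] [0.5915 0.3055 0.3138]
[0.4246 0.5457 0.2073] 20.0167 0.013138361064116113 [ 0.4643  0.799  -1.0164] [ 0.9673  0.6349  0.9545 -0.4223  1.8655  0.605 ]
20.0167 [0.4246 0.5457 0.2073] [ 0.9673  0.6349  0.9545 -0.4223  1.8655  0.605 ] [ 0.4643  0.799  -1.0164] 0.013138361064116113
tip [0.4806 0.3629 0.2028] h [-0.2994  0.9542  0.0008]
tip px top [160.3139 216.4057] side [237.9099 311.1393] collar [108.8137 231.0207] [228.6776 372.964 ]
[0.4603 0.4322 0.2043]
max mm 12.3 deg 0.1
{"x": 0.01, "y": 0.006, "z": 0.0, "rx": -0.0, "ry": -0.0, "rz": -0.0, "hand": 0.0},
{"x": 0.0105, "y": 0.0065, "z": 0.0, "rx": -0.0, "ry": -0.0, "rz": -0.0, "hand": 0.0},
{"x": 0.01, "y": 0.006, "z": 0.0, "rx": -0.0, "ry": -0.0, "rz": -0.0, "hand": 0.0},
{"x": 0.01, "y": 0.006, "z": 0.0, "rx": -0.0, "ry": -0.0, "rz": -0.0, "hand": 0.0},
{"x": 0.0105, "y": 0.0065, "z": 0.0, "rx": -0.0, "ry": -0.0, "rz": -0.0, "hand": 0.0},
{"x": 0.01, "y": 0.006, "z": 0.0, "rx": -0.0, "ry": -0.0, "rz": -0.0, "hand": 0.0},
{"x": 0.01, "y": 0.0065, "z": 0.0, "rx": -0.0, "ry": -0.1, "rz": -0.0, "hand": 0.0},
{"x": 0.0105, "y": 0.006, "z": 0.0, "rx": -0.1, "ry": 0.0, "rz": -0.0, "hand": 0.0},
{"x": 0.01, "y": 0.006, "z": 0.0, "rx": 0.0, "ry": 0.0, "rz": -0.0, "hand": 0.0},
{"x": 0.01, "y": 0.0065, "z": 0.0005, "rx": 0.0, "ry": 0.0, "rz": -0.0, "hand": 0.0},
```

View pics/dt15.png

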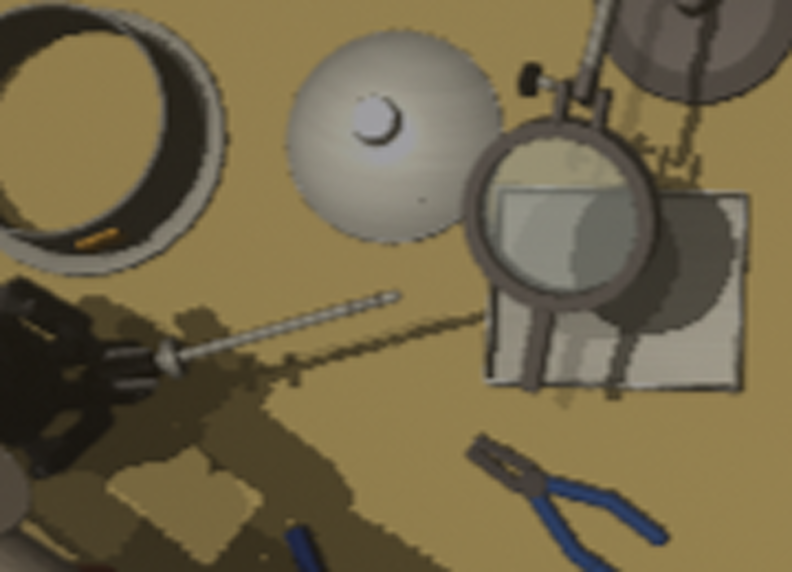

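View pics/ds15.png

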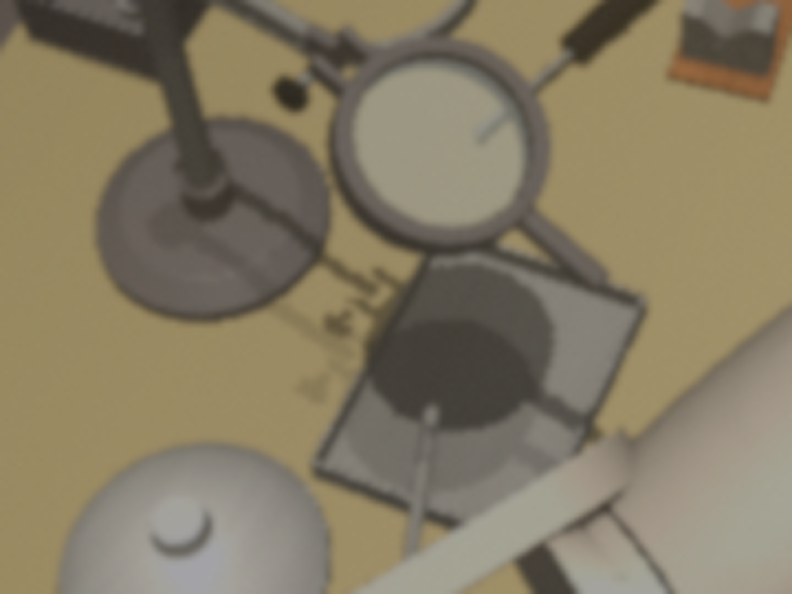

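The lens now reads 23° down. I'll check in the earlier pictures when that happened.

```bash
python3 - <<'E'
from h import *
np.set_printoptions(precision=3,suppress=True)
c0=np.array([.517,.249])
for i in (4,5,6,7,8,9,10,11,12,13,14,15):
  for c in ("top","side"):
    try: s=load(c,i)
    except: continue
    P=cloud(s).reshape(-1,3)
    b=P[(np.linalg.norm(P[:,:2]-c0,axis=1)<0.042)&(P[:,2]>.22)&(P[:,2]<.33)]
    if len(b)>100:
        _,_,V=np.linalg.svd(b-b.mean(0)); n=V[2]*np.sign(V[2,2]); print(i,c,len(b),np.median(b,0),np.degrees(np.arccos(n[2])))
E
```

```text
4 top 551 [0.523 0.241 0.306] 0.6532902773601543
4 side 759 [0.517 0.251 0.304] 1.0885259651709587
5 top 737 [0.517 0.249 0.306] 1.5858332399295372
5 side 786 [0.516 0.25  0.304] 0.9494952371245363
6 top 537 [0.526 0.257 0.306] 1.673301865209835
6 side 743 [0.518 0.251 0.304] 1.0310171301070883
7 top 736 [0.517 0.248 0.272] 21.559244799282542
7 side 879 [0.518 0.249 0.27 ] 21.92764150140883
8 top 741 [0.517 0.249 0.271] 23.41576254832968
8 side 887 [0.518 0.249 0.268] 22.854108094650005
9 top 450 [0.53  0.254 0.276] 23.78428790373009
9 side 886 [0.518 0.248 0.268] 23.049087823524488
10 top 738 [0.517 0.249 0.27 ] 23.0293819422465
10 side 895 [0.518 0.249 0.267] 23.015115616751526
11 top 735 [0.517 0.249 0.27 ] 23.1086716597965
11 side 891 [0.518 0.249 0.268] 23.386083732246192
12 top 739 [0.517 0.249 0.27 ] 23.217272454096364
12 side 886 [0.518 0.249 0.268] 22.82772827652532
13 top 735 [0.517 0.249 0.27 ] 23.04640078331741
13 side 884 [0.518 0.249 0.268] 23.13257653860369
14 top 737 [0.517 0.249 0.27 ] 23.709635069282886
14 side 877 [0.518 0.248 0.268] 22.737175473233993
15 top 739 [0.517 0.249 0.27 ] 23.72709663717094
15 side 876 [0.518 0.249 0.268] 23.045918894270915
```

The bar was knocked between pictures 6 and 7, when the wrist passed close over it on the way to the dipstick. Step 1 had already been met, but the end check needs a level lens. I'll lift the bar from below with the rod near its collar (only 2–5 N), then drop the rod and place the tip.

```bash
cat >> fin.py <<'E'
AZ=np.radians(13.6); DD=np.array([-np.cos(AZ),np.sin(AZ),0]); TA=np.array([*POST,.3])+.145*DD
HL=np.array([.1,.995,0]); HL/=np.linalg.norm(HL)
CC=TA+.172*DD
def lift(z,back=0):
    D2=dframe(HL); o=CC+(.018+back)*HL; o[2]=z; return tool_for(o,D2)
E
python3 - <<'E'
from fin import *
# check azimuth of head from cloud
s=load("top",15);P=cloud(s).reshape(-1,3)
r=(P-TA)@DD; l=(P-TA)@np.array([-DD[1],DD[0],0])
for a in (.135,.145,.155,.165,.175):
    q=(r>a)&(r<a+.01)&(abs(l)<.03)&(P[:,2]>.19)&(P[:,2]<.29); print(a,q.sum(),l[q].mean(),P[q,2].mean(),P[q,2].min())
p,Rt,o=now()
q1,B1=lift(.175,.13); q2,_=lift(.175,0); print(q1,q2)
print("1");p,Rt=plan(p,Rt,np.array([q1[0],q1[1],q1[2]]),B1,8,hand=0.0); og,D=dip_of(p,Rt); print(og,og-.15*D[:,0])
print("2");p,Rt=plan(p,Rt,q2,B1,8,hand=0.0)
E
```

```text
0.135 20 0.0028236643385941068 0.24839613970283309 0.23925872433608486
0.145 19 0.0032227910415284678 0.24350005836179675 0.2376664146347851
0.155 21 0.0032175996483735985 0.2399688064859093 0.22626970308942984
0.165 20 0.0034744903817635815 0.2339163193048265 0.22438176480810257
0.175 13 0.003741812537572983 0.23151267345238005 0.22553569743115354
[0.4475 0.4586 0.1793] [0.4345 0.3293 0.1793]
1
max mm 12.1 deg 2.9
{"x": 0.008, "y": 0.0085, "z": -0.0005, "rx": -1.5, "ry": 2.5, "rz": -0.0, "hand": 0.0},
{"x": 0.008, "y": 0.009, "z": 0.0, "rx": -1.4, "ry": 2.5, "rz": -0.0, "hand": 0.0},
{"x": 0.008, "y": 0.0085, "z": 0.0005, "rx": -1.5, "ry": 2.5, "rz": -0.0, "hand": 0.0},
{"x": 0.008, "y": 0.0085, "z": 0.0015, "rx": -1.4, "ry": 2.5, "rz": -0.0, "hand": 0.0},
{"x": 0.008, "y": 0.0085, "z": 0.0015, "rx": -1.5, "ry": 2.5, "rz": -0.0, "hand": 0.0},
{"x": 0.0075, "y": 0.0085, "z": 0.0025, "rx": -1.4, "ry": 2.5, "rz": -0.0, "hand": 0.0},
{"x": 0.008, "y": 0.0085, "z": 0.003, "rx": -1.5, "ry": 2.5, "rz": -0.0, "hand": 0.0},
{"x": 0.0075, "y": 0.0085, "z": 0.0035, "rx": -1.4, "ry": 2.5, "rz": -0.0, "hand": 0.0},
[0.4424 0.4177 0.1749] [0.4275 0.2684 0.1748]
2
max mm 16.8 deg 0.0
{"x": 0.014, "y": 0.008, "z": 0.0, "rx": -0.0, "ry": 0.0, "rz": -0.0, "hand": 0.0},
{"x": 0.014, "y": 0.008, "z": 0.0, "rx": -0.0, "ry": 0.0, "rz": -0.0, "hand": 0.0},
{"x": 0.0145, "y": 0.0085, "z": 0.0, "rx": -0.0, "ry": 0.0, "rz": -0.0, "hand": 0.0},
{"x": 0.014, "y": 0.008, "z": 0.0, "rx": -0.0, "ry": 0.0, "rz": -0.0, "hand": 0.0},
{"x": 0.014, "y": 0.008, "z": 0.0, "rx": -0.0, "ry": 0.0, "rz": -0.0, "hand": 0.0},
{"x": 0.014, "y": 0.008, "z": 0.0, "rx": -0.0, "ry": 0.0, "rz": -0.0, "hand": 0.0},
{"x": 0.014, "y": 0.008, "z": 0.0, "rx": -0.0, "ry": 0.0, "rz": -0.0, "hand": 0.0},
{"x": 0.014, "y": 0.008, "z": 0.0, "rx": -0.0, "ry": 0.0, "rz": -0.0, "hand": 0.0},
```

Request:
play_rows(increments=[{"x": 0.008, "y": 0.0085, "z": -0.0005, "rx": -1.5, "ry": 2.5, "rz": 0, "hand": 0.0}, {"x": 0.008, "y": 0.009, "z": 0.0, "rx": -1.4, "ry": 2.5, "rz": 0, "hand": 0.0}, {"x": 0.008, "y": 0.0085, "z": 0.0005, "rx": -1.5, "ry": 2.5, "rz": 0, "hand": 0.0}, {"x": 0.008, "y": 0.0085, "z": 0.0015, "rx": -1.4, "ry": 2.5, "rz": 0, "hand": 0.0}, {"x": 0.008, "y": 0.0085, "z": 0.0015, "rx": -1.5, "ry": 2.5, "rz": 0, "hand": 0.0}, {"x": 0.0075, "y": 0.0085, "z": 0.0025, "rx": -1.4, "ry": 2.5, "rz": 0, "hand": 0.0}, {"x": 0.008, "y": 0.0085, "z": 0.003, "rx": -1.5, "ry": 2.5, "rz": 0, "hand": 0.0}, {"x": 0.0075, "y": 0.0085, "z": 0.0035, "rx": -1.4, "ry": 2.5, "rz": 0, "hand": 0.0}, {"x": 0, "y": 0, "z": 0, "rx": 0, "ry": 0, "rz": 0, "hand": 0.0}])

```text
t: 20.77
position: [0.4491, 0.4577, 0.1803]
orientation: [-0.322, 0.592, -0.386, 0.63]
ft_force: [0.4, 0.6, -1.1]
finger_gap: 0.0131
```

```bash
python3 lens.py 16; python3 - <<'E'
from fin import *
p,Rt,o=now(); og,D=dip_of(p,Rt); tip=og-.15*D[:,0]; print("tip",tip,"h",D[:,0])
t=load("top",16);s=load("side",16);print("tip px top",w2px(t,tip),"side",w2px(s,tip))
crop("top",16,(70,150,250,280),4.4,"dt16.png");crop("side",16,(140,220,320,355),4.4,"ds16.png")
q2,B=lift(.175,0); plan(p,Rt,q2,B,8,hand=0.0)
W=cloud(s); a=W[...,2][300:355,260:320]; print("arm z in side crop", np.nanmin(a[a>.2]) if (a>.2).any() else None)
E
```

```text
side lens 882 [0.5182 0.2483 0.2679] n [-0.3865  0.0834  0.9185] 23.292689728274162
ring bbox [0.5043 0.1867 0.28  ] [0.5917 0.3101 0.3076]
top lens 730 [0.5173 0.2491 0.27  ] n [-0.3924  0.0846  0.9159] 23.666505474504998
ring bbox [0.4884 0.1854 0.2801] [0.5913 0.3079 0.3126]
[0.4482 0.4594 0.1804] 20.8667 0.013466490308278402 [ 0.5084  0.2241 -1.6428] [ 0.8179  0.596   1.0689 -0.323   1.8865  0.881 ]
tip [0.4282 0.2693 0.1755] h [0.0984 0.9952 0.0029]
tip px top [193.2762 236.0317] side [273.3772 292.3123]
max mm 16.8 deg 0.1
{"x": 0.014, "y": 0.008, "z": 0.0, "rx": -0.0, "ry": 0.0, "rz": -0.0, "hand": 0.0},
{"x": 0.0145, "y": 0.0085, "z": 0.0, "rx": -0.0, "ry": 0.0, "rz": -0.0, "hand": 0.0},
{"x": 0.014, "y": 0.008, "z": 0.0, "rx": -0.0, "ry": 0.0, "rz": -0.1, "hand": 0.0},
{"x": 0.014, "y": 0.0085, "z": -0.0005, "rx": -0.1, "ry": 0.0, "rz": 0.0, "hand": 0.0},
{"x": 0.014, "y": 0.008, "z": 0.0, "rx": 0.0, "ry": 0.0, "rz": -0.0, "hand": 0.0},
{"x": 0.014, "y": 0.0085, "z": 0.0, "rx": 0.0, "ry": 0.0, "rz": -0.0, "hand": 0.0},
{"x": 0.0145, "y": 0.008, "z": 0.0, "rx": -0.0, "ry": 0.0, "rz": -0.0, "hand": 0.0},
{"x": 0.014, "y": 0.0085, "z": 0.0, "rx": -0.0, "ry": 0.0, "rz": -0.1, "hand": 0.0},
arm z in side crop 0.39493661080176523
```

View pics/dt16.png

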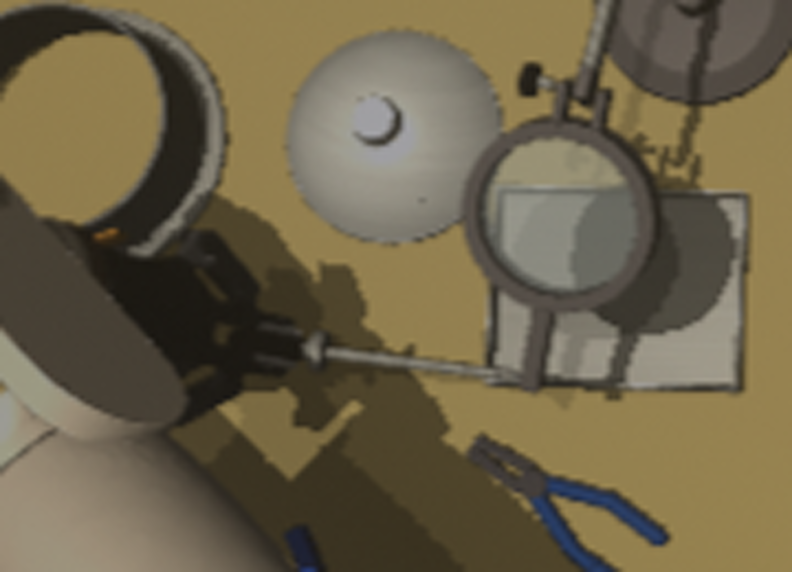

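View pics/ds16.png

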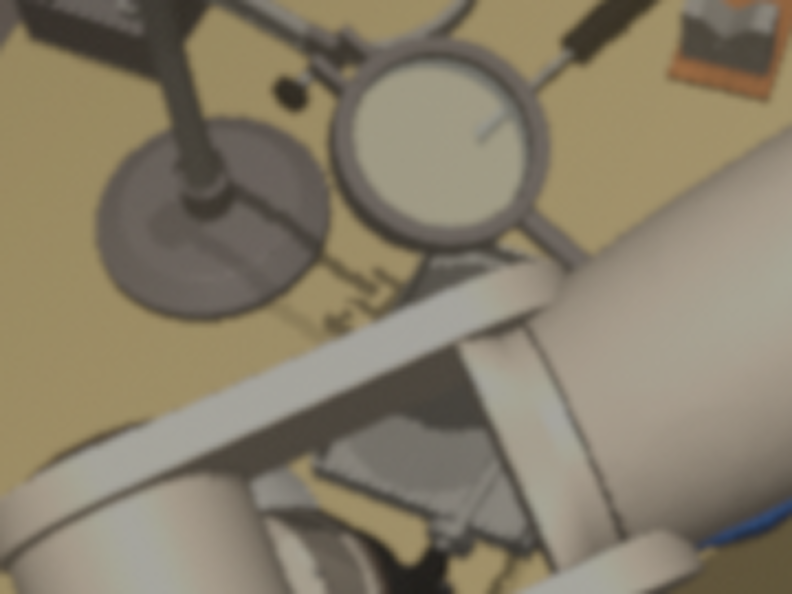

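The tip is just under the bar at crop (520,375), and the bar is untouched (lens still 23°). I'll slide the rod on under the bar.

Request:
play_rows(increments=[{"x": 0.014, "y": 0.008, "z": 0.0, "rx": 0, "ry": 0.0, "rz": 0, "hand": 0.0}, {"x": 0.0145, "y": 0.0085, "z": 0.0, "rx": 0, "ry": 0.0, "rz": 0, "hand": 0.0}, {"x": 0.014, "y": 0.008, "z": 0.0, "rx": 0, "ry": 0.0, "rz": -0.1, "hand": 0.0}, {"x": 0.014, "y": 0.0085, "z": -0.0005, "rx": 0, "ry": 0.0, "rz": 0.0, "hand": 0.0}, {"x": 0.014, "y": 0.008, "z": 0.0, "rx": 0.0, "ry": 0.0, "rz": 0, "hand": 0.0}, {"x": 0.014, "y": 0.0085, "z": 0.0, "rx": 0.0, "ry": 0.0, "rz": 0, "hand": 0.0}, {"x": 0.0145, "y": 0.008, "z": 0.0, "rx": 0, "ry": 0.0, "rz": 0, "hand": 0.0}, {"x": 0.014, "y": 0.0085, "z": 0.0, "rx": 0, "ry": 0.0, "rz": -0.1, "hand": 0.0}, {"x": 0, "y": 0, "z": 0.0, "rx": 0, "ry": 0.0, "rz": 0, "hand": 0.0}])

```text
t: 21.62
position: [0.4339, 0.3281, 0.1792]
orientation: [-0.323, 0.594, -0.383, 0.629]
ft_force: [0.4, -0.6, -1.3]
finger_gap: 0.0129
```

```bash
python3 lens.py 17; python3 - <<'E'
from fin import *
p,Rt,o=now(); og,D=dip_of(p,Rt); tip=og-.15*D[:,0]; print("orig",og,"tip",tip,"h",D[:,0])
crop("top",17,(70,150,250,280),4.4,"dt17.png")
q2,B=lift(.255,0); plan(p,Rt,q2,B,9,hand=0.0)
E
```

```text
side lens 378 [0.5353 0.2354 0.2755] n [-0.3656  0.0832  0.9271] 22.019488872219448
ring bbox [0.5058 0.1855 0.28  ] [0.5916 0.2976 0.3121]
top lens 737 [0.5172 0.2491 0.2704] n [-0.3862  0.0842  0.9185] 23.285812271811047
ring bbox [0.4887 0.1855 0.28  ] [0.5916 0.3051 0.3111]
[0.4341 0.3299 0.1789] 21.7167 0.013386313116557663 [-0.3086  0.9062 -0.5773] [ 0.6993  0.3759  1.3947 -0.3624  1.7502  0.802 ]
orig [0.4288 0.289  0.1747] tip [0.4142 0.1397 0.1748] h [ 0.0973  0.9953 -0.001 ]
max mm 9.2 deg 0.1
{"x": 0.0045, "y": -0.0075, "z": 0.0, "rx": -0.0, "ry": 0.0, "rz": 0.0, "hand": 0.0},
{"x": 0.0045, "y": -0.008, "z": 0.0, "rx": -0.0, "ry": 0.0, "rz": 0.0, "hand": 0.0},
{"x": 0.0045, "y": -0.0075, "z": 0.0, "rx": -0.0, "ry": 0.0, "rz": 0.0, "hand": 0.0},
{"x": 0.0045, "y": -0.008, "z": 0.0, "rx": -0.1, "ry": 0.0, "rz": 0.0, "hand": 0.0},
{"x": 0.0045, "y": -0.0075, "z": 0.0005, "rx": 0.0, "ry": 0.1, "rz": 0.0, "hand": 0.0},
{"x": 0.0045, "y": -0.0075, "z": 0.0, "rx": 0.0, "ry": -0.0, "rz": 0.0, "hand": 0.0},
{"x": 0.0045, "y": -0.008, "z": 0.0, "rx": -0.0, "ry": -0.0, "rz": 0.0, "hand": 0.0},
{"x": 0.0045, "y": -0.0075, "z": 0.0, "rx": -0.0, "ry": -0.0, "rz": 0.1, "hand": 0.0},
{"x": 0.0045, "y": -0.008, "z": 0.0, "rx": -0.0, "ry": -0.0, "rz": -0.0, "hand": 0.0},
```

View pics/dt17.png

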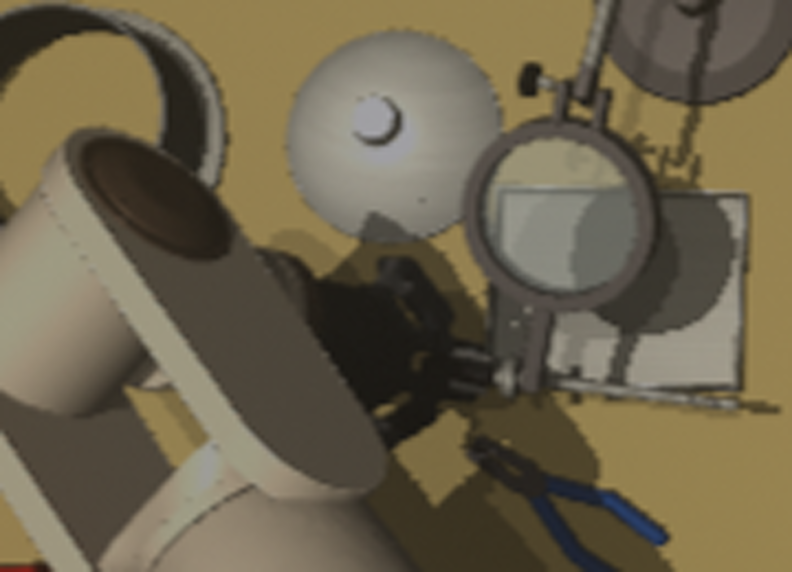

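The rod is under the bar at crop (545,378), with the collar beside it at (505,370). I'll lift, shifted slightly towards the ring.

Request:
play_rows(increments=[{"x": 0.0045, "y": -0.0075, "z": 0.002, "rx": 0, "ry": 0.0, "rz": 0.0, "hand": 0.0}, {"x": 0.0045, "y": -0.008, "z": 0.002, "rx": 0, "ry": 0.0, "rz": 0.0, "hand": 0.0}, {"x": 0.0045, "y": -0.0075, "z": 0.001, "rx": 0, "ry": 0.0, "rz": 0.0, "hand": 0.0}, {"x": 0.0045, "y": -0.008, "z": 0.0, "rx": 0, "ry": 0.0, "rz": 0.0, "hand": 0.0}, {"x": 0.0045, "y": -0.0075, "z": 0, "rx": 0.0, "ry": 0, "rz": 0.0, "hand": 0.0}, {"x": 0.0045, "y": -0.0075, "z": 0.0, "rx": 0.0, "ry": 0, "rz": 0.0, "hand": 0.0}, {"x": 0.0045, "y": -0.008, "z": 0.0, "rx": 0, "ry": 0, "rz": 0.0, "hand": 0.0}])

```text
t: 22.3
position: [0.4388, 0.3288, 0.2408]
orientation: [-0.322, 0.595, -0.384, 0.629]
ft_force: [-0.7, 0.9, -5.6]
finger_gap: 0.0132
```

```bash
python3 lens.py 18; python3 - <<'E'
from fin import *
p,Rt,o=now(); og,D=dip_of(p,Rt); tip=og-.15*D[:,0]; print("orig",og,"tip",tip,"h",D[:,0],o["torque"])
t=load("top",18); print("pred px tip",w2px(t,tip)); 
crop("top",18,(70,150,250,280),4.4,"dt18.png"); print((w2px(t,tip)-[70,150]+.4)*4.4)
E
```

```text
side lens 241 [0.4958 0.2668 0.2699] n [-0.2733  0.0563  0.9603] 16.203597694148137
ring bbox [0.4876 0.1868 0.2801] [0.5908 0.3022 0.3157]
top lens 740 [0.5176 0.249  0.2807] n [-0.2887  0.0563  0.9558] 17.106505126103333
ring bbox [0.4626 0.1855 0.28  ] [0.5913 0.3097 0.3141]
[0.4393 0.3288 0.2418] 22.4 0.013137205957376271 [ 0.6749  0.4918 -1.604 ] [ 0.693   0.3452  1.3063 -0.3749  1.8594  0.753 ]
orig [0.434  0.288  0.2375] tip [0.4192 0.1387 0.2377] h [ 0.0984  0.9952 -0.0013] [ 0.46   -0.069  -0.0002]
pred px tip [235.2675 238.1057]
[728.937 389.425]
```

View pics/dt18.png

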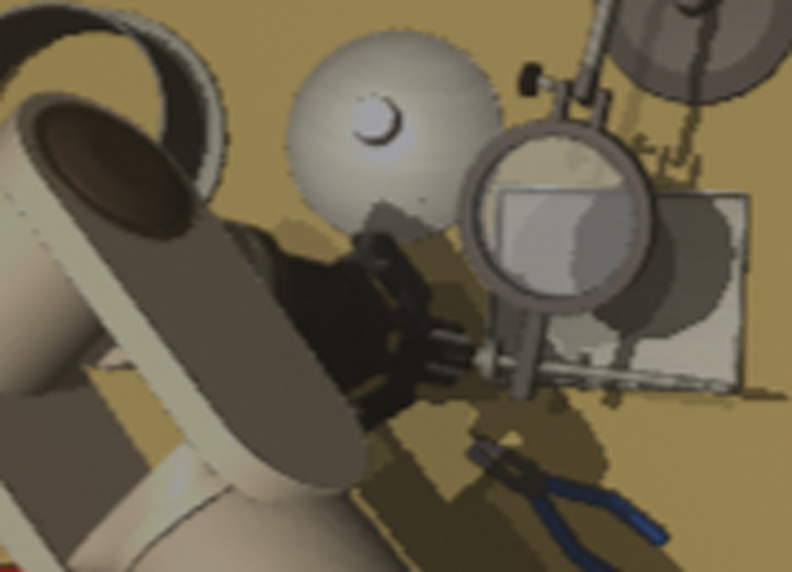

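It works: 17° left and only about 5 N. I'll lift 50 mm more.

Request:
play_rows(increments=[{"x": 0.0045, "y": -0.0075, "z": 0.0, "rx": 0, "ry": 0.0, "rz": 0.0, "hand": 0.0}, {"x": 0.0045, "y": -0.008, "z": 0.0, "rx": 0, "ry": 0.0, "rz": 0.0, "hand": 0.0}, {"x": 0.0045, "y": -0.0075, "z": 0.0, "rx": 0, "ry": 0.0, "rz": 0.0, "hand": 0.0}, {"x": 0.0045, "y": -0.008, "z": 0.0, "rx": 0, "ry": 0.0, "rz": 0.0, "hand": 0.0}, {"x": 0.004, "y": -0.0065, "z": 0.0, "rx": 0, "ry": 0.0, "rz": 0.0, "hand": 0.0}, {"x": 0, "y": 0, "z": 0.0, "rx": 0, "ry": 0.0, "rz": 0.0, "hand": 0.0}])

```text
t: 22.9
position: [0.4393, 0.3285, 0.2856]
orientation: [-0.323, 0.594, -0.384, 0.629]
ft_force: [0.5, -0.1, -1.1]
finger_gap: 0.0132
```

```bash
python3 lens.py 19; python3 - <<'E'
from fin import *
p,Rt,o=now(); og,D=dip_of(p,Rt); tip=og-.15*D[:,0]; print("orig",og,"tip",tip,"h",D[:,0],o["torque"])
E
```

```text
side lens 339 [0.4992 0.2587 0.2984] n [-0.0125 -0.017   0.9998] 1.2091384284377389
ring bbox [0.445  0.2156 0.2811] [0.5345 0.2923 0.312 ]
top lens 743 [0.5171 0.2492 0.3013] n [-0.0498  0.0041  0.9988] 2.863350467974791
ring bbox [0.443  0.1857 0.2828] [0.5907 0.3099 0.3187]
[0.4392 0.3283 0.2841] 23.0 0.01343720140059513 [-0.278   0.9701 -2.0904] [ 0.6925  0.3288  1.243  -0.3855  1.9343  0.7209]
orig [0.4339 0.2875 0.2799] tip [0.4192 0.1382 0.2802] h [ 0.0984  0.9952 -0.0022] [ 0.448  -0.049  -0.0088]
```

Request:
play_rows(increments=[{"x": 0.0015, "y": -0.0025, "z": 0.0, "rx": 0, "ry": 0.0, "rz": 0.0, "hand": 0.0}, {"x": 0.0015, "y": -0.0025, "z": 0.0, "rx": 0, "ry": 0.0, "rz": 0.0, "hand": 0.0}, {"x": 0, "y": 0, "z": 0.0, "rx": 0, "ry": 0.0, "rz": 0.0, "hand": 0.0}, {"x": 0, "y": 0, "z": 0.0, "rx": 0, "ry": 0.0, "rz": 0.0, "hand": 0.0}, {"x": -0.0045, "y": 0.0075, "z": 0.0, "rx": 0, "ry": 0.0, "rz": 0.0, "hand": 0.0}, {"x": -0.0045, "y": 0.0075, "z": 0.0, "rx": 0, "ry": 0.0, "rz": 0.0, "hand": 0.0}, {"x": -0.0045, "y": 0.0075, "z": 0.0, "rx": 0, "ry": 0.0, "rz": 0.0, "hand": 0.0}, {"x": -0.0045, "y": 0.0075, "z": 0.0, "rx": 0, "ry": 0.0, "rz": 0.0, "hand": 0.0}])

```text
t: 23.67
position: [0.4389, 0.3287, 0.2531]
orientation: [-0.322, 0.595, -0.384, 0.629]
ft_force: [0.1, 0.7, -1.8]
finger_gap: 0.0135
```

```bash
python3 lens.py 20; python3 - <<'E'
from fin import *
p,Rt,o=now(); og,D=dip_of(p,Rt); tip=og-.15*D[:,0]; print("orig",og,"tip",tip,"h",D[:,0],o["torque"])
# first straight down to z .2, then to final
p0,R0=p,Rt
print("down");p,Rt=plan(p,Rt,p+[0,0,.204-p[2]],Rt,4,hand=0.0)
q,B=fpose(0); print("final",q);plan(p,Rt,q,B,12,hand=0.0)
E
```

```text
side lens 119 [0.4943 0.2736 0.3004] n [ 0.0472 -0.0576  0.9972] 4.272983680933012
ring bbox [0.4435 0.1837 0.2807] [0.5907 0.3091 0.3158]
top lens 743 [0.5167 0.249  0.3029] n [-0.0221  0.006   0.9997] 1.3126711073613133
ring bbox [0.4432 0.1863 0.2864] [0.5915 0.3098 0.3203]
[0.4387 0.3286 0.2524] 23.7667 0.013201246775825693 [-0.0992 -0.8191 -2.247 ] [ 0.6931  0.3419  1.29   -0.3773  1.8821  0.7437]
orig [0.4334 0.2877 0.2483] tip [0.4187 0.1385 0.249 ] h [ 0.0984  0.9952 -0.0044] [ 0.3904 -0.0132 -0.0123]
down
max mm 12.3 deg 0.0
{"x": -0.006, "y": 0.0105, "z": 0.0, "rx": 0.0, "ry": 0.0, "rz": 0.0, "hand": 0.0},
{"x": -0.006, "y": 0.0105, "z": 0.0, "rx": 0.0, "ry": 0.0, "rz": 0.0, "hand": 0.0},
{"x": -0.0065, "y": 0.0105, "z": 0.0, "rx": 0.0, "ry": 0.0, "rz": 0.0, "hand": 0.0},
{"x": -0.006, "y": 0.0105, "z": 0.0, "rx": 0.0, "ry": 0.0, "rz": 0.0, "hand": 0.0},
final [0.4603 0.4322 0.2043]
max mm 9.2 deg 2.0
{"x": -0.0075, "y": -0.0045, "z": 0.001, "rx": 1.0, "ry": -1.7, "rz": 0.0, "hand": 0.0},
{"x": -0.0075, "y": -0.0045, "z": 0.001, "rx": 0.9, "ry": -1.6, "rz": 0.0, "hand": 0.0
[... 191 characters left out ...]
075, "y": -0.0045, "z": 0.002, "rx": 1.0, "ry": -1.7, "rz": -0.0, "hand": 0.0},
{"x": -0.007, "y": -0.004, "z": 0.0025, "rx": 0.9, "ry": -1.7, "rz": 0.0, "hand": 0.0},
{"x": -0.0075, "y": -0.0045, "z": 0.0025, "rx": 1.0, "ry": -1.6, "rz": 0.0, "hand": 0.0},
{"x": -0.007, "y": -0.004, "z": 0.003, "rx": 1.0, "ry": -1.7, "rz": 0.0, "hand": 0.0},
{"x": -0.007, "y": -0.0045, "z": 0.0035, "rx": 0.9, "ry": -1.7, "rz": 0.1, "hand": 0.0},
{"x": -0.007, "y": -0.004, "z": 0.0035, "rx": 1.0, "ry": -1.6, "rz": -0.0, "hand": 0.0},
{"x": -0.007, "y": -0.004, "z": 0.0035, "rx": 1.0, "ry": -1.7, "rz": -0.0, "hand": 0.0},
{"x": -0.007, "y": -0.004, "z": 0.0045, "rx": 1.0, "ry": -1.6, "rz": -0.0, "hand": 0.0},
```

Request:
play_rows(increments=[{"x": -0.006, "y": 0.0105, "z": 0.0, "rx": 0.0, "ry": 0.0, "rz": 0.0, "hand": 0.0}, {"x": -0.006, "y": 0.0105, "z": 0.0, "rx": 0.0, "ry": 0.0, "rz": 0.0, "hand": 0.0}, {"x": -0.0065, "y": 0.0105, "z": 0.0, "rx": 0.0, "ry": 0.0, "rz": 0.0, "hand": 0.0}, {"x": -0.006, "y": 0.0105, "z": 0.0, "rx": 0.0, "ry": 0.0, "rz": 0.0, "hand": 0.0}])

```text
t: 24.1
position: [0.4389, 0.329, 0.2043]
orientation: [-0.322, 0.595, -0.384, 0.629]
ft_force: [-0.0, 0.0, -1.0]
finger_gap: 0.0131
```

Request:
play_rows(increments=[{"x": -0.0075, "y": -0.0045, "z": 0.001, "rx": 1.0, "ry": -1.7, "rz": 0.0, "hand": 0.0}, {"x": -0.0075, "y": -0.0045, "z": 0.001, "rx": 0.9, "ry": -1.6, "rz": 0.0, "hand": 0.0}, {"x": -0.0075, "y": -0.0045, "z": 0.0015, "rx": 1.0, "ry": -1.7, "rz": 0.0, "hand": 0.0}, {"x": -0.0075, "y": -0.004, "z": 0.002, "rx": 1.0, "ry": -1.6, "rz": 0.1, "hand": 0.0}, {"x": -0.0075, "y": -0.0045, "z": 0.002, "rx": 1.0, "ry": -1.7, "rz": 0, "hand": 0.0}, {"x": -0.007, "y": -0.004, "z": 0.0025, "rx": 0.9, "ry": -1.7, "rz": 0.0, "hand": 0.0}, {"x": -0.0075, "y": -0.0045, "z": 0.0025, "rx": 1.0, "ry": -1.6, "rz": 0.0, "hand": 0.0}, {"x": -0.007, "y": -0.004, "z": 0.003, "rx": 1.0, "ry": -1.7, "rz": 0.0, "hand": 0.0}, {"x": -0.007, "y": -0.0045, "z": 0.0035, "rx": 0.9, "ry": -1.7, "rz": 0.1, "hand": 0.0}, {"x": -0.007, "y": -0.004, "z": 0.0035, "rx": 1.0, "ry": -1.6, "rz": 0, "hand": 0.0}, {"x": -0.007, "y": -0.004, "z": 0.0035, "rx": 1.0, "ry": -1.7, "rz": 0, "hand": 0.0}, {"x": -0.007, "y": -0.004, "z": 0.0045, "rx": 1.0, "ry": -1.6, "rz": 0, "hand": 0.0}])

```text
t: 25.1
position: [0.461, 0.4337, 0.2066]
orientation: [-0.444, 0.658, -0.256, 0.551]
ft_force: [-0.5, -0.8, -1.1]
finger_gap: 0.0132
```

Request:
play_rows(increments=[{"x": 0, "y": 0, "z": 0, "rx": 0, "ry": 0, "rz": 0, "hand": 0.0}, {"x": 0, "y": 0, "z": 0, "rx": 0, "ry": 0, "rz": 0, "hand": 0.0}, {"x": 0, "y": 0, "z": 0, "rx": 0, "ry": 0, "rz": 0, "hand": 0.0}, {"x": 0, "y": 0, "z": 0, "rx": 0, "ry": 0, "rz": 0, "hand": 0.0}])

```text
t: 25.43
position: [0.461, 0.4325, 0.2066]
orientation: [-0.443, 0.657, -0.258, 0.552]
ft_force: [0.5, -0.5, -1.0]
finger_gap: 0.0135
```

```bash
python3 lens.py 21; python3 - <<'E'
from fin import *
p,Rt,o=now(); og,D=dip_of(p,Rt); tip=og-.15*D[:,0]; print("orig",og,"tip",tip,"h",D[:,0],o["qvel"])
for c,(a,b) in (("top",(70,150)),("side",(140,220))):
    s=load(c,21); print(c,(w2px(s,tip)-[a,b]+.4)*4.4,(w2px(s,og)-[a,b]+.4)*4.4)
crop("top",21,(70,150,250,280),4.4,"dt21.png");crop("side",21,(140,220,320,355),4.4,"ds21.png")
E
```

```text
side lens 787 [0.5166 0.2494 0.3009] n [-0.0136 -0.0015  0.9999] 0.7819688359247116
ring bbox [0.4439 0.1864 0.2812] [0.5917 0.3119 0.3178]
top lens 737 [0.517  0.2491 0.3032] n [-0.0157  0.0068  0.9999] 0.9813315831970436
ring bbox [0.443  0.1859 0.2866] [0.591  0.3094 0.3204]
[0.461  0.4325 0.2067] 25.5333 0.013249350854892374 [ 0.0674  0.3008 -0.9799] [ 0.8345  0.4674  1.208  -0.4507  1.7302  0.5202]
orig [0.4722 0.3929 0.2023] tip [0.517  0.2497 0.2022] h [-0.299   0.9543  0.0009] [ 0.0012  0.0002  0.0012  0.0004 -0.0008 -0.0015]
top [572.7999 243.5655] [353.389  305.7206]
side [458.6504 219.4635] [423.2932 454.7467]
```

View pics/dt21.png

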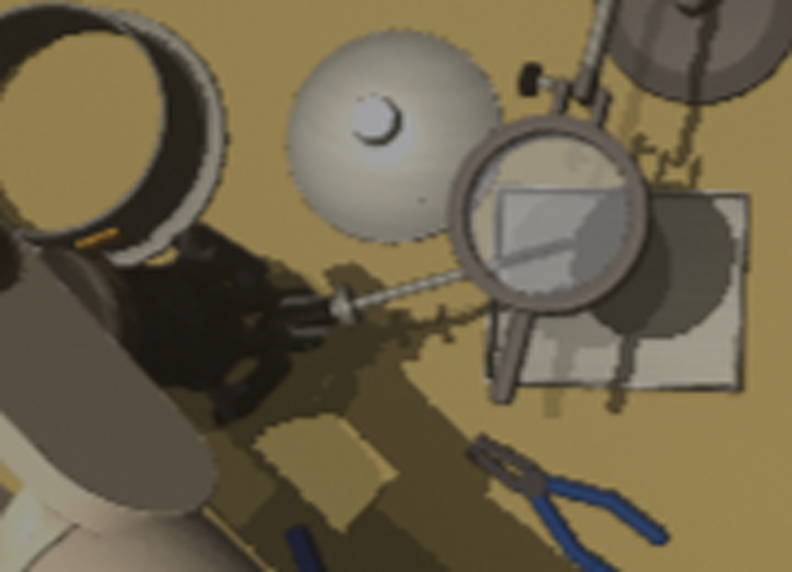

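View pics/ds21.png

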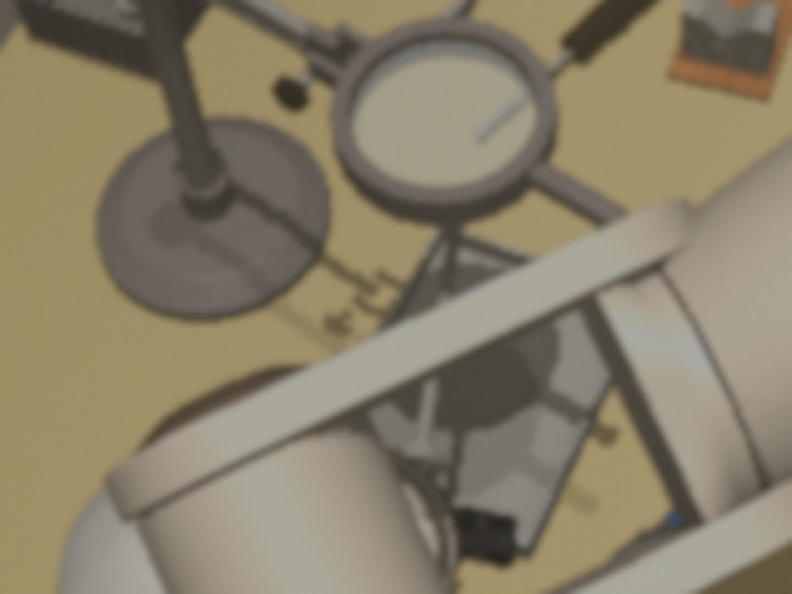

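Final view: the tip shows through the lens at crop (570,240), predicted (573,243). The lens is 0.9° off level and the rod is at rest. I'll hand in.

```bash
python3 - <<'E'
from bench import bot
print(bot.sign_off()); o=bot.observe(); print(o["t"],o["finger_gap"],o["ft_force"])
E
```

```text
the job is handed in; nothing more can be done
None
the job is handed in; nothing more can be done
```

I handed the job in at about 25.5 s of the 66 s allowed, with the dipstick held level under the lens. No verdict is reported. One thing went wrong on the way and was mended: I knocked the lens tilt and had to re-level it.

- **Magnifier:** I gripped the bar, swung the head over the tray and tilted it level. It measured about 1° off level and 5 mm from the tray's middle.
- **Lens knocked:** On the way down to the dipstick the wrist brushed the bar and tilted the lens about 23°. I only saw this on a late check. I don't know how hard the wrist pressed, because no force reading covers that moment.
- **Re-levelling:** I lifted the bar from below with the dipstick's rod, still held in the gripper, using about 5 N.
- **Dipstick:** I took it off the V-blocks and pushed it down the tube until it stopped dead. The push rose from 12 to 22 N with no further travel. The in-hand estimate read 1.2 mm from seated, because the mouth was hidden from both cameras. I then drew it out to about 48 mm beyond the mouth.
- **Last checks:** All of these are within the limits.
  - The lens is level within about 1°, centred at (0.517, 0.249), about 5 mm from the tray's middle.
  - The rod is level within 0.1° by the in-hand estimate, and its tip is about 1 mm from the lens centre seen from above and 98 mm below it. The tip seen through the lens matched the prediction to under 1 pixel.
  - The arm is at rest, the jaws hold the grip at 13 mm, and the force sensor shows no outside contact beyond the dipstick's own weight.
- **Other things:** I saw no movement of the other things on the bench in the pictures. I checked this only by eye.

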